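# Build the strainer stack on the juicer spindle and lock it

### The job

Put the juicer's strainer together on its upright square spindle: first the strainer (steel plate with orange hub, plate down) fully down on the black spring pad, then the white spacer tube upright on the hub, and last the green clamp ring (closed side with the square hole down), pushed down past the square head of the spindle against the spring and given an eighth of a turn so that the head holds it down. Nobody knows which way the square spindle faces, so feel for it: turn each part gently on the head until it drops over, never force it, and let go of everything at the end. Leave the other things on the worktop where they are.

Things in the scene. Friction and masses are not known exactly. Their poses are not given: they have to be found in the camera images.
- base: white round juicer base, 120 mm across, housing 18 mm high, fixed to the worktop; origin at the centre of its underside, z up. A square steel spindle that does not turn rises from its centre to 95 mm. This entry's axes do NOT show which way the square faces
- spindle_axis (a point): point on the spindle's axis at the top of the housing, 18 mm over the worktop, z up. Around the spindle lies a black spring pad, 68 mm across: its top is 26 mm over the worktop and sinks at most 6 mm. It yields from 5 N on, takes 8.6 N at 3 mm and 12.2 N at 6 mm, then stops hard. Axes do NOT show the square's direction
- head_top (a point): point on the axis at the top of the spindle's square head, 89 mm over the worktop. From below: 16 mm square column to 66 mm, round neck (15 mm) to 83, 16 mm square head (chamfered, 14.4 at its top) in line with the column to 89, cone tip to 95. The square faces another way every time (repeats by quarter turns); the axes do NOT show it: feel or look
- strainer_center (a point): centre of the loose strainer, 14 mm over its underside: perforated steel plate (80 mm across, 5 thick) with an eight-sided orange hub, 36 mm across flats, its top 28 mm over the underside. Square hole 18.8 mm in the lowest 10 mm, 27 mm wide above: fits the spindle within 0.19 rad. x, y: square to the hole's sides and to two pairs of hub flats. 100 g, z up
- spacer_center (a point): centre of the loose white spacer tube, half-way up: 38 mm outside, 27 mm bore, 24 mm high, standing upright, z along the bore. 50 g. Its bore passes the spindle's head in any direction
- clamp_center (a point): centre of the loose green eight-sided clamp ring: 46 mm across flats, 26 mm high, open above (32 mm inside); its lowest 8 mm are a grey floor with an 18.8 mm square hole. x, y: square to the hole's sides and to two pairs of flats. 70 g, z up. On the spacer its underside is at 78 mm over the worktop; it can turn under the head only below 75
- strainer: the loose strainer (see its centre); origin at the centre of its underside
- spacer: the loose spacer tube (see its centre); origin at the centre of its underside
- clamp: the loose clamp ring (see its centre); origin at the centre of its underside. Pushed below 75 mm and turned 45 degrees either way, it is lifted by the spring against the head and stays, underside at 75 mm
- tumbler: clear glass tumbler, 80 mm across, 88 mm high; a bystander, leave it alone
- lemon: lemon, 78 x 55 x 56 mm; a bystander, leave it alone
- teaspoon: steel teaspoon, 130 mm long, lying between the parts; a bystander, leave it alone
- orange: orange, about 75 mm across; a bystander, leave it alone
- coffee_jar: tall jar with a grey lid, 91 mm across, 185 mm high; a bystander, leave it alone
- honey_jar: jar with a grey lid, 70 mm across, 102 mm high; a bystander, leave it alone
- pepper_mill: turned wooden pepper mill, 58 mm across, 160 mm high; a bystander, leave it alone
- dish_soap: green bottle of dish soap, 191 mm high; a bystander, leave it alone
Mind the look-alikes: they are no part of the job. What is shaped like the spacer but pink or purple is not meant.

How it is judged:
By the outcome, as a careful person would: the job done as asked, in the order asked, and still so for the second after the job is handed in, with the robot touching nothing.
It also fails if it takes over 72 s, if anything falls off the work surface, if the arm or the gripper's body presses on something with over 40 N, if the wrist force passes 120 N, or if a joint passes its speed limit or range.

### The arm

A 7-joint arm with a two-finger parallel gripper is mounted at the origin on a cart in front of the work surface, level with it; the furniture and walls round the work are solid. World frame = base frame: x ahead of the robot, y to its left, z up, the work surface at z = 0. Lengths are in m, angles in rad, forces in N, time in s.
With the tool pointing down it reaches from about 0.425 to 0.925 m from the base axis. Payload 6.8 kg.
Tool frame: the origin (TCP) lies midway between the tips of the shut fingers; the grasp point (between the pads) lies 19 mm behind it; z points along the fingers, y is the direction in which the jaws open and shut (so a half turn about z gives the same grasp; the last joint's range is limited). The gripper opens to 85 mm and grips with 20 to 120 N. Pads are 22 mm wide; open, the fingers measure 114 mm over their backs; the gripper's body (76 mm by 85 mm) begins 54 mm behind the grasp point. The pads swing forward as they close: fully open they stand 13 mm farther back than shut.
Start: joints at [1.082, 0.477, 0.022, 1.555, -0.011, 1.109, -0.083], TCP at [0.251, -0.627, 0.231] pointing down, gripper open.
Joint ranges: [-2.96, 2.96], [-0.34, 2.1], [-1.41, 1.46], [0.24, 2.44], [-1.37, 4.51], [0.17, 1.92], [-2.96, 2.96]. Speed limits (rad/s): [2.39, 2.39, 3.14, 3.14, 3.14, 3.14, 3.14].

### API

Orientations are given as a unit quaternion [w, x, y, z].
In Python, from station import bot gives the robot as it stands. The module is installed in compiled form; this text tells all that it offers.
- The arm moves only by the tool play_rows, never from a script. Its argument "motion" is a list of rows, each a list of 2 entries, a list of its own where there are three numbers: the shift along the tool's x, y, z as a fraction of full scale, then the turn, a rotation vector about the tool's x, y, z as a fraction of full scale. In form: [[[tx, ty, tz], [rx, ry, rz]], ...]. A call has 1 to 8 rows; each row is the pose to reach, as a shift and turn from the pose measured when the call began, along the tool's axes at that moment, turning the shorter way round; what a row does not reach only later rows make up. Full scale, the value 1, is 400 mm for a shift and 360 degrees for a turn. A row lasts 1/10 s, in which the tool goes at most 50 mm and 8.59 degrees, less where a joint would pass 70% of its speed; a pose out of reach is approached as far as the arm can. A call with a number of a shift or a turn outside -1 to 1 is refused whole. A call with a gripper value outside its range is refused whole. "fingers" is the finger opening in mm, from 0 to 85.4, set as the call begins (left out, the last holds). The fingers move at their own pace and stop on an object; "grip_force" is the grip in N (left out, the last holds). Time passes only in rows, so rows that repeat a pose let the fingers close. It gives the time, the measured TCP pose, the force and the opening at its end, in the units of the state.
- bot.get_obs(): the state, without advancing time (a new reading comes with each control period).
- bot.read_camera(name): name is "scene" or "top" or "wrist"; returns a dict with "pixels" (400x640x3 uint8, red, green, blue), "range_z" (400x640 float32, m along the optical axis (not along the pixel's ray), 0 where there is no reading), "fovy" (degrees; the focal length in pixels is half the picture's height over the tangent of half this angle, whatever the lens; pixels are square), "cx", "cy" (the principal point, pixels), "k1" (the pictures are not rectified: a ray, as slopes to the right and down, at radius r is drawn at 1 + k1 r^2 times it, then the intrinsics apply), "pose" (4x4, takes a point from camera to world coordinates). Camera axes: x right, y down, z forward; pixel columns grow to the right and rows downward; lengths in m; the calibration is good to about 2 mm. A picture is of the moment at which its call begins.
- bot.hand_in(): hands the job in, once; it reports no verdict.
The state is a dict: "t": time; "q": joint angles; "joint_vel": joint speeds; "joint_torque": joint torques, N m; "eef_pos": TCP position; "tool_rot": TCP orientation; "contact_force": force on the tool from outside, world axes, zero at the start; "torque": the same for the moment, N m; "gripper_width": opening from 0.0 (shut) to 1.0 (fully open).
Only numpy, scipy, OpenCV 4.12 (cv2) and the standard library are available. Lean on these libraries where they do the work, as an engineer would, in place of code of your own. Each camera call takes 0.05 s, during which the arm holds its last target.

## Working session

There is one attempt and no reset: what is moved stays moved. The work goes in short steps, Python scripts to look and compute and a tool call to move; the robot and the scene stay as the last step left them, time stands still between calls to the robot, and variables do not carry over. Pictures are saved under pics/ and viewed, and the job is handed in when it is done.

Besides the shell and the picture viewer there is one more tool, called after "Request:" by a JSON object that holds its "fn" and its "kwargs". play_rows: Moves the arm, as the interface text tells. Shift numbers are shares of 400 mm and turn numbers shares of 360 degrees, none past 1 either way. Its arguments: {"type":"object","properties":{"motion":{"type":"array"},"fingers":{"type":"number"},"grip_force":{"type":"number"}},"required":["motion"]}

```bash
mkdir -p pics; ls; cat > h.py <<'E'
import numpy as np, cv2
from station import bot
def save(name,img): cv2.imwrite('pics/'+name+'.png',img[:,:,::-1])
def K(c):
    f=c['pixels'].shape[0]/2/np.tan(np.radians(c['fovy'])/2); return f
def rays(c,uv):
    f=K(c); uv=np.asarray(uv,float).reshape(-1,2)
    d=(uv-[c['cx'],c['cy']])/f; r=d.copy()
    for _ in range(20): r=d/(1+c['k1']*(r**2).sum(1,keepdims=True))
    return np.c_[r,np.ones(len(r))]
def pts(c,uv,z=None):
    uv=np.asarray(uv,float).reshape(-1,2); R=rays(c,uv)
    zz=c['range_z'][uv[:,1].astype(int),uv[:,0].astype(int)]
    P=R*zz[:,None]; T=np.array(c['pose']); return P@T[:3,:3].T+T[:3,3]
def cloud(c):
    h,w=c['range_z'].shape; v,u=np.mgrid[:h,:w]
    return pts(c,np.c_[u.ravel(),v.ravel()]).reshape(h,w,3)
def onplane(c,uv,z):
    R=rays(c,uv); T=np.array(c['pose']); D=R@T[:3,:3].T; o=T[:3,3]
    return o+D*((z-o[2])/D[:,2])[:,None]
def proj(c,P):
    T=np.array(c['pose']); p=(np.asarray(P,float).reshape(-1,3)-T[:3,3])@T[:3,:3]
    s=p[:,:2]/p[:,2:]; s=s*(1+c['k1']*(s**2).sum(1,keepdims=True)); return s*K(c)+[c['cx'],c['cy']]
def Rm(q):
    from scipy.spatial.transform import Rotation as R
    return R.from_quat([q[1],q[2],q[3],q[0]]).as_matrix()
E
python3 - <<'E'
from h import *
import pickle
o=bot.get_obs(); print({k:np.round(v,3) for k,v in o.items()}); print(Rm(o['tool_rot']).round(3))
for n in ['scene','top','wrist']:
    c=bot.read_camera(n); pickle.dump(c,open(n+'0.pkl','wb')); save(n+'0',c['pixels']); print(n,c['fovy'],c['cx'],c['cy'],c['k1'],np.round(c['pose'],3).tolist())
E
```

```text
pics
{'t': np.float64(0.0), 'q': array([ 1.082,  0.478,  0.022,  1.557, -0.012,  1.109, -0.083]), 'joint_vel': array([-0.   ,  0.001, -0.   , -0.002, -0.001,  0.001,  0.001]), 'joint_torque': array([-1.0000e-03, -5.9646e+01,  1.6070e+00, -2.8120e+01,  1.2000e-02,
        9.0000e-03,  0.0000e+00]), 'eef_pos': array([ 0.251, -0.626,  0.23 ]), 'tool_rot': array([-0.001,  0.982,  0.189, -0.   ]), 'contact_force': array([-1.157,  0.116, -0.258]), 'torque': array([-0.023, -0.003,  0.048]), 'gripper_width': np.float64(0.998)}
[[ 0.928  0.372 -0.001]
 [ 0.372 -0.928  0.002]
 [-0.    -0.002 -1.   ]]
scene 50.40696132952683 316.03379661454403 198.69660462576283 -0.03621755288203866 [[-0.874, -0.215, 0.435, 0.127], [-0.486, 0.374, -0.79, 0.849], [0.007, -0.902, -0.431, 0.522], [0.0, 0.0, 0.0, 1.0]]
top 52.36315514799481 324.0418826269204 198.56937630488233 -0.09936850553974738 [[-0.016, -0.995, 0.097, 0.439], [-1.0, 0.016, -0.002, 0.057], [0.001, -0.097, -0.995, 1.27], [0.0, 0.0, 0.0, 1.0]]
wrist 58.92554647955633 320.4207352363597 198.5181209817136 0.008193798859994791 [[0.372, -0.891, -0.261, 0.317], [-0.928, -0.358, -0.102, -0.601], [-0.002, 0.281, -0.96, 0.374], [0.0, 0.0, 0.0, 1.0]]
```

View pics/scene0.png

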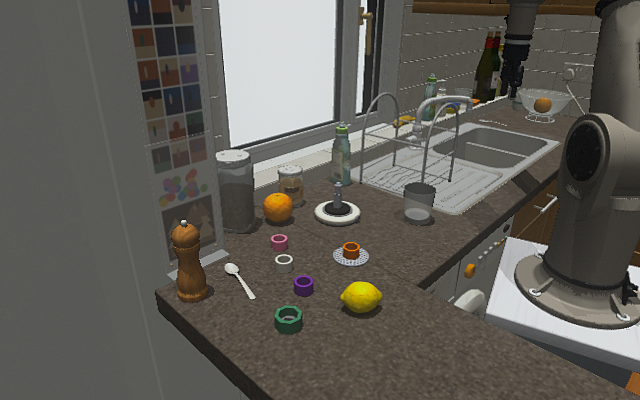

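View pics/top0.png

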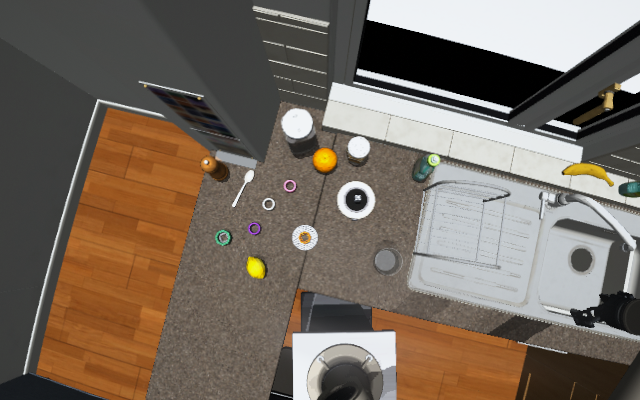

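View pics/wrist0.png

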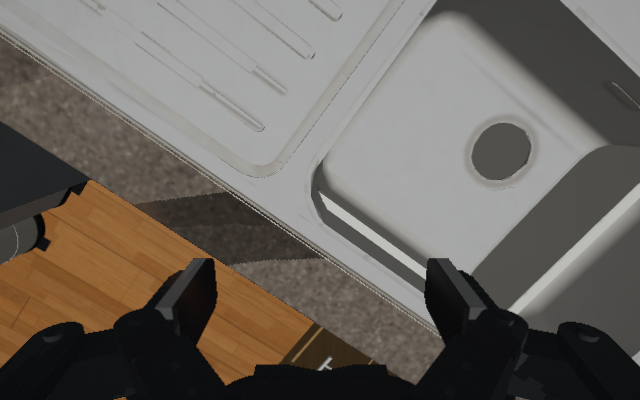

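The top picture shows the base at (356,200), the strainer at (305,237), and the clamp ring, green, at (223,238). Three rings are spacer-shaped: white (268,204), pink (290,186), purple (254,229). The white one fits the description. The other objects are the lemon (257,267), spoon (243,188), orange (324,160) and jars. Next I measure positions and crop.

```bash
python3 - <<'E'
from h import *
import pickle
ct=pickle.load(open('top0.pkl','rb'));cs=pickle.load(open('scene0.pkl','rb'))
for n,uv in dict(base=(356,200),strainer=(305,237),white=(268,204),pink=(290,186),purple=(254,229),clamp=(223,238),lemon=(257,267),spoon=(243,188),tumbler=(388,261),orange=(324,160),cj=(297,122),hj=(358,148),pm=(210,164),soap=(428,160)).items():
    print(n,uv,'depth',pts(ct,[uv])[0].round(3),'plane',onplane(ct,[uv],0.02)[0].round(3), 'scene px',proj(cs,onplane(ct,[uv],0.02))[0].round(0))
for c,n,uv in [(cs,'white',(284,263)),(cs,'clamp',(288,320)),(cs,'strainer',(351,250)),(cs,'tip',(338,184))]:
    print(n,pts(c,[uv])[0].round(3))
a=cv2.resize(ct['pixels'][140:290,190:400],None,fx=3.8,fy=3.8,interpolation=cv2.INTER_CUBIC); save('crop_top',a)
b=cv2.resize(cs['pixels'][170:350,210:400],None,fx=3.3,fy=3.3,interpolation=cv2.INTER_CUBIC); save('crop_scene',b)
E
```

```text
base (356, 200) depth [ 0.551 -0.041  0.067] plane [ 0.555 -0.044  0.02 ] scene px [338. 209.]
strainer (305, 237) depth [0.444 0.115 0.003] plane [0.444 0.115 0.02 ] scene px [351. 249.]
white (268, 204) depth [ 0.549  0.231 -0.007] plane [0.547 0.228 0.02 ] scene px [283. 261.]
pink (290, 186) depth [ 0.605  0.161 -0.004] plane [0.602 0.159 0.02 ] scene px [279. 239.]
purple (254, 229) depth [ 0.471  0.275 -0.002] plane [0.47  0.271 0.02 ] scene px [304. 283.]
clamp (223, 238) depth [0.444 0.372 0.003] plane [0.444 0.367 0.02 ] scene px [289. 317.]
lemon (257, 267) depth [0.357 0.256 0.06 ] plane [0.354 0.262 0.02 ] scene px [361. 299.]
spoon (243, 188) depth [0.599 0.307 0.012] plane [0.598 0.306 0.02 ] scene px [241. 273.]
tumbler (388, 261) depth [ 0.365 -0.14   0.008] plane [ 0.366 -0.138  0.02 ] scene px [419. 211.]
orange (324, 160) depth [0.673 0.053 0.067] plane [0.682 0.052 0.02 ] scene px [276. 213.]
cj (297, 122) depth [0.757 0.125 0.186] plane [0.805 0.136 0.02 ] scene px [217. 215.]
hj (358, 148) depth [ 0.7   -0.047  0.103] plane [ 0.718 -0.055  0.02 ] scene px [287. 194.]
pm (210, 164) depth [0.651 0.374 0.149] plane [0.676 0.411 0.02 ] scene px [174. 289.]
soap (428, 160) depth [ 0.647 -0.232  0.179] plane [ 0.677 -0.274  0.02 ] scene px [335. 172.]
white [0.537 0.24  0.025]
clamp [0.452 0.36  0.003]
strainer [0.436 0.13  0.028]
tip [ 0.554 -0.04   0.093]
```

View pics/crop_top.png

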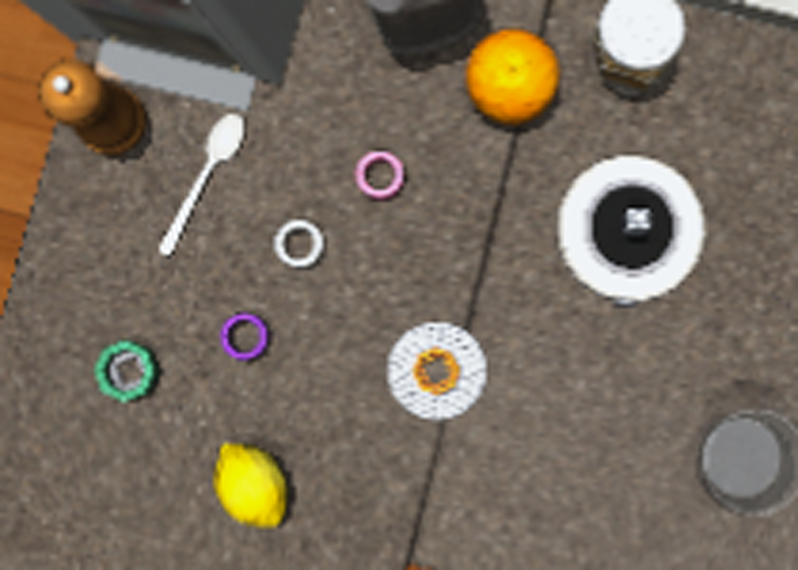

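View pics/crop_scene.png

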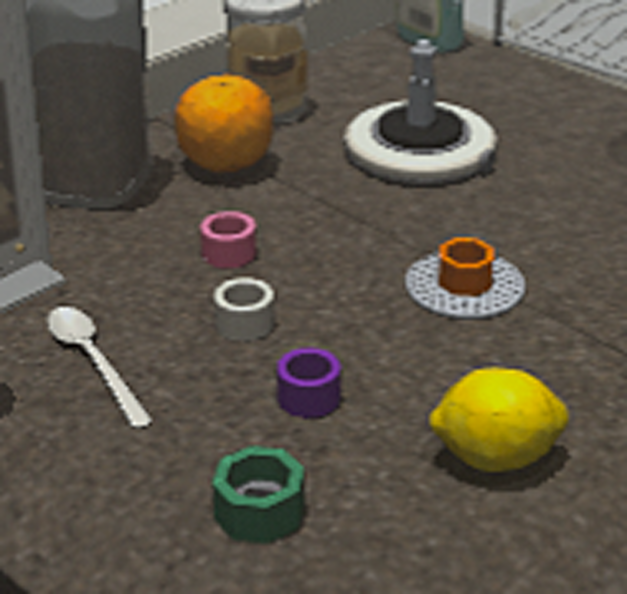

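```bash
cat >> h.py <<'E'
def yaw():
    R=Rm(bot.get_obs()['tool_rot']); return np.degrees(np.arctan2(R[1,0],R[0,0]))
def go(p,yawdeg=None):
    from scipy.spatial.transform import Rotation as Ro
    o=bot.get_obs(); R=Rm(o['tool_rot']); d=R.T@(np.array(p)-o['eef_pos'])/0.4
    a=np.degrees(np.arctan2(R[1,0],R[0,0])); 
    if yawdeg is None: yawdeg=a
    y=np.radians(yawdeg); Rt=np.array([[np.cos(y),np.sin(y),0],[np.sin(y),-np.cos(y),0],[0,0,-1]])
    rv=np.degrees(Ro.from_matrix(R.T@Rt).as_rotvec())/360
    print('MOVE',d.round(4).tolist(),rv.round(4).tolist(),'| now',o['eef_pos'].round(4),'yaw %.2f'%a)
E
python3 - <<'E'
from h import *
import pickle
ct=pickle.load(open('top0.pkl','rb')); P=cloud(ct).reshape(-1,3); P=P[ct['range_z'].ravel()>0]
for x in np.arange(0.2,0.8,0.1):
    print('x%.1f'%x,[ '%d'%(1000*P[(abs(P[:,0]-x-.05)<.05)&(abs(P[:,1]-y-.05)<.05)][:,2].max()) if ((abs(P[:,0]-x-.05)<.05)&(abs(P[:,1]-y-.05)<.05)).any() else '-' for y in np.arange(-0.8,0.5,0.1)])
go([0.48,-0.35,0.42],0); go([0.49,-0.06,0.30],0)
E
```

```text
x0.2 ['-144', '467', '581', '669', '12', '11', '7', '6', '6', '6', '7', '8', '8']
x0.3 ['-146', '11', '9', '222', '270', '266', '90', '91', '9', '8', '59', '7', '9']
x0.4 ['202', '71', '7', '172', '24', '171', '92', '20', '29', '32', '34', '33', '9']
x0.5 ['194', '188', '11', '256', '269', '252', '17', '98', '23', '27', '29', '15', '8']
x0.6 ['313', '86', '473', '62', '61', '194', '7', '108', '74', '27', '889', '787', '146']
x0.7 ['387', '127', '651', '664', '118', '64', '63', '108', '190', '193', '874', '873', '845']
x0.8 ['-', '-', '655', '127', '126', '126', '129', '541', '605', '604', '702', '-', '-']
MOVE [0.7888, -0.4287, -0.4731] [-0.0002, 0.0001, 0.0606] | now [ 0.2507 -0.6263  0.2306] yaw 21.82
MOVE [1.0815, -1.0921, -0.1722] [-0.0002, 0.0001, 0.0606] | now [ 0.2507 -0.6263  0.2306] yaw 21.82
```

Request:
{"fn": "play_rows", "kwargs": {"motion": [[[0.0, 0.0, -0.12], [0, 0, 0]], [[0.03, -0.02, -0.24], [0, 0, 0]], [[0.1, -0.05, -0.34], [0, 0, 0]], [[0.2, -0.1, -0.42], [0, 0, 0.01]], [[0.3, -0.16, -0.47], [0, 0, 0.02]], [[0.4, -0.22, -0.47], [0, 0, 0.03]], [[0.5, -0.27, -0.47], [0, 0, 0.045]], [[0.6, -0.33, -0.47], [0, 0, 0.06]]], "fingers": 85}}

```text
t: 0.95
eef_pos: [0.4256, -0.413, 0.4188]
tool_rot: [-0.001, 1.0, 0.0, -0.0]
contact_force: [-0.1, -0.6, -0.1]
gripper_width: 0.996
```

```bash
python3 - <<'E'
from h import *
o=bot.get_obs(); print(o['t'],o['q'].round(2)); go([0.48,-0.2,0.42],0);go([0.49,-0.05,0.30],0)
E
```

```text
0.95 [ 0.7   0.23 -0.04  1.49  0.01  1.43 -0.91]
MOVE [0.136, -0.5325, -0.0025] [-0.0002, 0.0001, 0.0] | now [ 0.4256 -0.413   0.4188] yaw 0.01
MOVE [0.1612, -0.9071, 0.2979] [-0.0002, 0.0001, 0.0] | now [ 0.4256 -0.413   0.4188] yaw 0.01
```

Request:
{"fn": "play_rows", "kwargs": {"motion": [[[0.04, -0.12, 0], [0, 0, 0]], [[0.07, -0.24, 0], [0, 0, 0]], [[0.1, -0.36, 0.0], [0, 0, 0]], [[0.12, -0.48, 0.0], [0, 0, 0]], [[0.15, -0.6, 0.0], [0, 0, 0]], [[0.16, -0.72, 0.1], [0, 0, 0]], [[0.16, -0.83, 0.2], [0, 0, 0]], [[0.16, -0.92, 0.3], [0, 0, 0]]]}}

```text
t: 1.75
eef_pos: [0.4894, -0.0607, 0.317]
tool_rot: [-0.001, 1.0, 0.0, 0.001]
contact_force: [1.3, -0.5, 0.1]
gripper_width: 0.997
```

Request:
{"fn": "play_rows", "kwargs": {"motion": [[[0, -0.0, 0.1], [0, 0, 0]], [[0, 0.0, 0.2], [0, 0, 0]], [[0, 0.0, 0.25], [0, 0, 0]], [[0, 0.0, 0.25], [0, 0, 0]]]}}

```text
t: 2.15
eef_pos: [0.4871, -0.0605, 0.214]
tool_rot: [-0.001, 1.0, 0.001, -0.003]
contact_force: [0.7, -0.9, 0.9]
gripper_width: 0.995
```

```bash
python3 - <<'E'
from h import *
import pickle
o=bot.get_obs(); print(o['t'],o['q'].round(2),o['eef_pos'],yaw())
c=bot.read_camera('wrist'); pickle.dump(c,open('w1.pkl','wb')); save('w1',c['pixels'])
p=proj(c,[0.553,-0.041,0.09])[0]; print(p); u,v=p.astype(int)
u0,v0=max(u-50,0),max(v-50,0)
save('w1c',cv2.resize(c['pixels'][v0:v0+100,u0:u0+100],None,fx=6,fy=6,interpolation=cv2.INTER_CUBIC)); print(u0,v0)
E
```

```text
2.15 [ 0.28  0.22 -0.32  1.98  0.08  0.96 -1.65] [ 0.48708645 -0.06050491  0.21403432] 0.08209432791054737
[292.72157144 102.21848541]
242 52
```

View pics/w1.png

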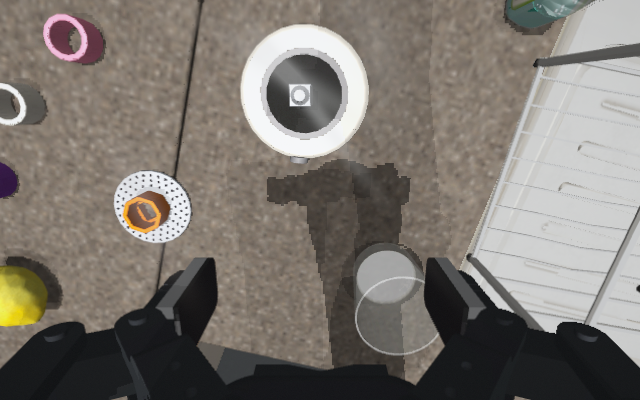

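View pics/w1c.png

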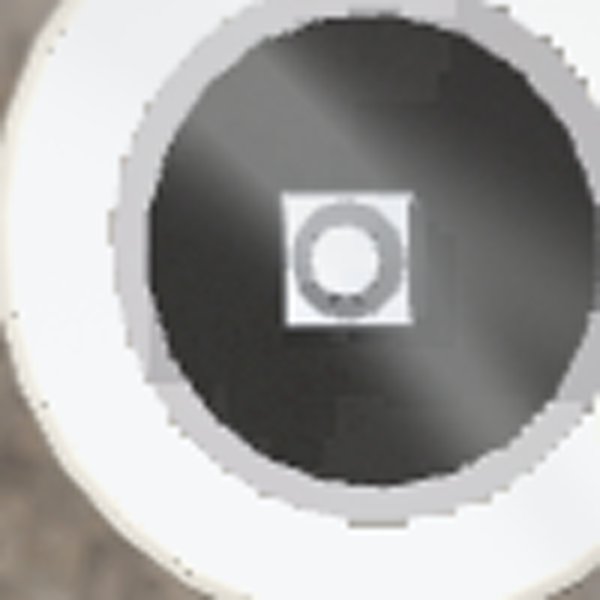

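The wrist picture shows the base around (304,93). Its square head is at about (299,95), nearly parallel to the picture's edges. The strainer is at (150,207) and the tumbler at (390,290). I'll fit the square and centre.

```bash
python3 - <<'E'
from h import *
import pickle
c=pickle.load(open('w1.pkl','rb'))
img=c['pixels']; g=cv2.cvtColor(img,cv2.COLOR_RGB2GRAY)
sub=g[75:115,280:320]
for th in (140,170,200):
    m=(sub>th).astype(np.uint8); n,l,s,_=cv2.connectedComponentsWithStats(m); k=l[16:25,14:24]; 
    lab=np.bincount(k[k>0]).argmax(); ys,xs=np.where(l==lab)
    uv=np.c_[xs+280,ys+75].astype(np.float32)
    W=onplane(c,uv,0.0875)[:,:2]
    r=cv2.minAreaRect((W*1000).astype(np.float32)); print(th,len(xs),r, uv.min(0),uv.max(0))
# depth
u=[[299,95],[295,90],[304,100],[293,89],[306,101]]; print(pts(c,u).round(4))
# base circle white housing top z=.018 via ellipse outline
m=((g>225)).astype(np.uint8); m[:, :230]=0; m[:,380:]=0; m[170:]=0
cnt=max(cv2.findContours(m,cv2.RETR_EXTERNAL,cv2.CHAIN_APPROX_NONE)[0],key=cv2.contourArea).reshape(-1,2)
for z in (.018,.014):
    w=onplane(c,cnt,z)[:,:2]; (x,y),rad=cv2.minEnclosingCircle((w*1000).astype(np.float32)); print(z,x,y,rad, np.median(w,0), w.min(0),w.max(0))
# black pad top z=.026
m=((g<140)).astype(np.uint8)[50:140,255:352]
n,l,s,ce=cv2.connectedComponentsWithStats(m); print(s[1:][s[1:,4]>300],ce[1:][s[1:,4]>300])
# edges of other things via depth
P=cloud(c)
def blob(mask,name):
    n,l,s,ce=cv2.connectedComponentsWithStats(mask.astype(np.uint8)); 
    for i in range(1,n):
        if s[i,4]>150: print(name,s[i],ce[i].round(1),P[l==i].reshape(-1,3).min(0).round(3),P[l==i].reshape(-1,3).max(0).round(3))
hsv=cv2.cvtColor(img,cv2.COLOR_RGB2HSV)
blob((hsv[:,:,0]>8)&(hsv[:,:,0]<20)&(hsv[:,:,1]>150)&(hsv[:,:,2]>80),'orange')
E
```

```text
140 460 ((558.3169555664062, -45.619537353515625), (14.68181037902832, 15.939352989196777), 0.1366530954837799) [288.  84.] [310. 105.]
170 353 ((558.3176879882812, -45.94550704956055), (14.68181037902832, 15.28741455078125), 0.1366530954837799) [289.  84.] [310. 105.]
200 106 ((558.3511962890625, -45.48793029785156), (7.316100120544434, 7.71122407913208), 89.34495544433594) [294.  89.] [304. 100.]
[[ 0.5581 -0.046   0.0953]
 [ 0.5615 -0.0432  0.0955]
 [ 0.5546 -0.0494  0.0936]
 [ 0.5622 -0.0415  0.0911]
 [ 0.5539 -0.0507  0.091 ]]
0.018 558.623046875 -45.064971923828125 57.590431213378906 [ 0.56022701 -0.04135137] [ 0.50215836 -0.10120588] [0.6159552  0.01198385]
0.014 558.61083984375 -44.86699295043945 58.27023696899414 [ 0.56023375 -0.04110958] [ 0.50147963 -0.10167065] [0.61661978 0.01285523]
[[  12    4   75   79 4178]] [[49.29942556 43.12972714]]
orange [125 197  36  36 349] [144.  213.8] [ 0.426 -0.062  0.007] [0.56  0.13  0.357]
```

```bash
python3 - <<'E'
from h import *
go([0.447,0.111,0.20],0)
E
```

```text
MOVE [-0.1034, -0.429, 0.0411] [-0.0002, 0.0003, 0.0002] | now [ 0.4886 -0.0606  0.2161] yaw 0.07
```

Request:
{"fn": "play_rows", "kwargs": {"motion": [[[-0.03, -0.1, 0.0], [0, 0, 0]], [[-0.06, -0.2, 0.0], [0, 0, 0]], [[-0.08, -0.3, 0.0], [0, 0, 0]], [[-0.1, -0.38, 0.02], [0, 0, 0]], [[-0.103, -0.429, 0.04], [0, 0, 0]], [[-0.103, -0.429, 0.04], [0, 0, 0]], [[-0.103, -0.429, 0.04], [0, 0, 0]]]}}

```text
t: 2.9
eef_pos: [0.4481, 0.1109, 0.2018]
tool_rot: [-0.001, 1.0, 0.001, 0.0]
contact_force: [0.2, -0.7, 0.3]
gripper_width: 0.998
```

```bash
python3 - <<'E'
from h import *
import pickle
o=bot.get_obs(); print(o['t'],o['q'].round(2),o['eef_pos'],yaw())
c=bot.read_camera('wrist'); pickle.dump(c,open('w2.pkl','wb')); save('w2',c['pixels'])
p=proj(c,[0.447,0.111,0.02])[0]; print(p); u,v=p.astype(int)
u0,v0=max(u-60,0),max(v-60,0)
save('w2c',cv2.resize(c['pixels'][v0:v0+120,u0:u0+120],None,fx=5,fy=5,interpolation=cv2.INTER_CUBIC)); print(u0,v0)
E
```

```text
2.9 [ 0.03  0.19 -0.45  2.05  0.1   0.92 -2.05] [0.44812571 0.11093296 0.20179512] 0.08646132632110795
[319.69447186 175.87385959]
259 115
```

View pics/w2.png

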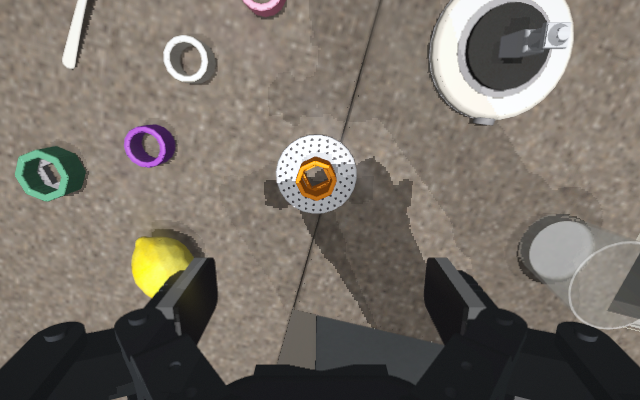

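View pics/w2c.png

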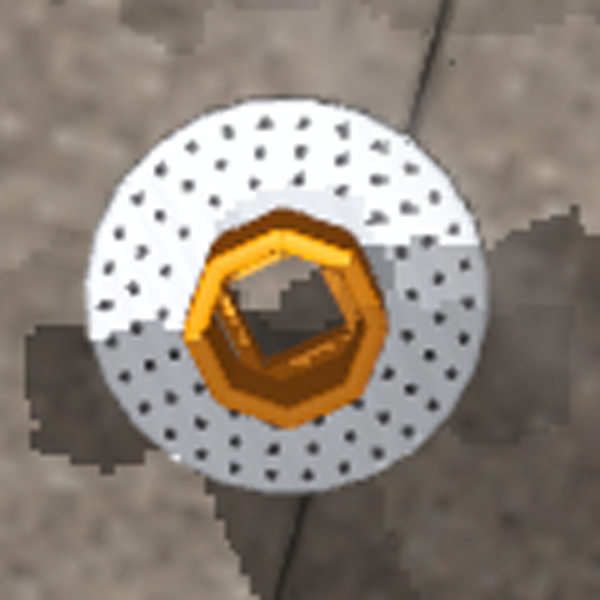

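The strainer is at (316,174). The hub's corners point straight up in the picture, and the hole's sides rise to the right by about 22°. I'll fit this precisely.

```bash
cat > fit.py <<'E'
from h import *
import pickle,sys
def strainer(c,ctr):
    img=c['pixels']; hsv=cv2.cvtColor(img,cv2.COLOR_RGB2HSV); P=cloud(c)
    m=((P[:,:,2]>0.002)&(np.hypot(P[:,:,0]-ctr[0],P[:,:,1]-ctr[1])<0.05)&(P[:,:,2]<.045)).astype(np.uint8)
    # plate outline in rgb: low saturation bright or grey vs table -> depth mask
    hub=((P[:,:,2]>0.024)&(np.hypot(P[:,:,0]-ctr[0],P[:,:,1]-ctr[1])<0.03)&(P[:,:,2]<.045)).astype(np.uint8)
    for n,mm,z in (('plate',m,.005),('hub',hub,.028)):
        cnt=max(cv2.findContours(mm,cv2.RETR_EXTERNAL,cv2.CHAIN_APPROX_NONE)[0],key=cv2.contourArea).reshape(-1,2)
        w=onplane(c,cnt,z)[:,:2]; (x,y),r=cv2.minEnclosingCircle((w*1000).astype(np.float32)); print(n,len(cnt),round(x,1),round(y,1),round(r,1),'heights',np.percentile(P[mm>0][:,2],[10,50,90]).round(4))
E
python3 - <<'E'
from fit import *
c=pickle.load(open('w2.pkl','rb')); strainer(c,(0.447,.111))
q=np.array([(228,293),(315,258),(355,320),(265,355)])/5+[259,115]
for z in(.010,): w=onplane(c,q,z)[:,:2]; print(w.mean(0)); 
for i in range(4): d=w[(i+1)%4]-w[i]; print(np.linalg.norm(d),np.degrees(np.arctan2(d[1],d[0]))%90)
h=np.array([(200,258),(283,212),(363,243),(385,320),(355,395),(287,428),(215,400),(187,333)])/5+[259,115]
w=onplane(c,h,.028)[:,:2]; print(w.mean(0),np.linalg.norm(w-w.mean(0),axis=1).round(4),(np.degrees(np.arctan2(*(w-w.mean(0)).T[::-1]))%45-22.5).round(1))
# top-camera and scene independent
ct=pickle.load(open('top0.pkl','rb')); print(onplane(ct,[(305,237)],.005))
E
```

```text
plate 232 444.4 115.5 40.5 heights [0.0046 0.0058 0.0273]
hub 115 444.7 114.5 19.2 heights [0.0267 0.0282 0.0293]
[0.44428715 0.11351019]
0.018153205396514015 22.373822894428514
0.014474267107745624 32.62541014601729
0.018864374584955153 21.954717405801617
0.014228014333054782 29.907146251723393
[0.44499202 0.11447881] [0.0197 0.0208 0.0209 0.0185 0.0188 0.0198 0.0194 0.018 ] [-16.4 -21.9 -20.7 -19.7  21.9 -21.1 -19.3 -17.2]
[[0.44372972 0.11518804 0.005     ]]
```

```bash
python3 - <<'E'
from h import *
go([0.4445,0.1147,0.06],23.5); go([0.4445,0.1147,0.0065],23.5)
E
```

```text
MOVE [-0.0093, -0.0107, 0.3541] [-0.0002, -0.0001, -0.0653] | now [0.4482 0.1102 0.2016] yaw 0.00
MOVE [-0.0093, -0.0105, 0.4879] [-0.0002, -0.0001, -0.0653] | now [0.4482 0.1102 0.2016] yaw 0.00
```

Request:
{"fn": "play_rows", "kwargs": {"motion": [[[-0.009, -0.011, 0.1], [0, 0, -0.022]], [[-0.009, -0.011, 0.2], [0, 0, -0.044]], [[-0.009, -0.011, 0.28], [0, 0, -0.065]], [[-0.009, -0.011, 0.35], [0, 0, -0.065]], [[-0.009, -0.011, 0.4], [0, 0, -0.065]], [[-0.009, -0.011, 0.4], [0, 0, -0.065]], [[-0.009, -0.011, 0.4], [0, 0, -0.065]]], "fingers": 56}}

```text
t: 3.65
eef_pos: [0.4454, 0.114, 0.0423]
tool_rot: [-0.0, 0.979, 0.202, 0.0]
contact_force: [-0.0, -0.6, -0.1]
gripper_width: 0.655
```

```bash
python3 - <<'E'
from h import *
c=bot.read_camera('wrist'); save('w3',c['pixels'])
go([0.4445,0.1147,0.0065],23.5); print(bot.get_obs()['gripper_width'])
E
```

```text
MOVE [-0.003, -0.0021, 0.0908] [-0.0001, -0.0004, -0.0005] | now [0.4459 0.1144 0.0428] yaw 23.32
0.6564062971964577
```

View pics/w3.png

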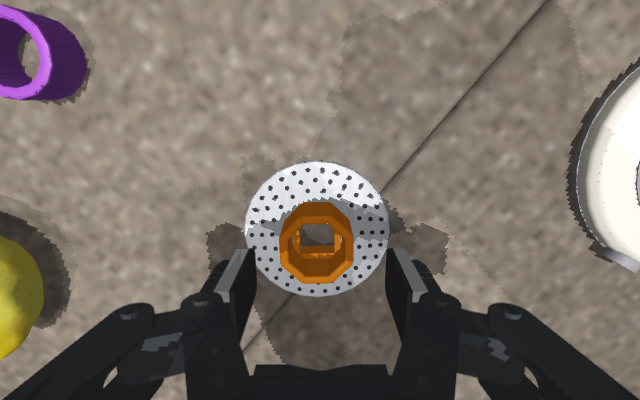

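The strainer sits centred between the jaws, hub at (316,240), with its flats square to them. I'll descend and grip.

Request:
{"fn": "play_rows", "kwargs": {"motion": [[[-0.003, -0.002, 0.045], [0, 0, 0]], [[-0.003, -0.002, 0.09], [0, 0, 0]], [[-0.003, -0.002, 0.09], [0, 0, 0]], [[-0.003, -0.002, 0.09], [0, 0, 0]]]}}

```text
t: 4.1
eef_pos: [0.4453, 0.1147, 0.0079]
tool_rot: [-0.0, 0.979, 0.202, 0.002]
contact_force: [0.3, 0.1, -0.7]
gripper_width: 0.654
```

Request:
{"fn": "play_rows", "kwargs": {"motion": [[[0, 0, 0], [0, 0, 0]], [[0, 0, 0], [0, 0, 0]], [[0, 0, 0], [0, 0, 0]], [[0, 0, 0], [0, 0, 0]], [[0, 0, 0], [0, 0, 0]]], "fingers": 0, "grip_force": 40}}

```text
t: 4.6
eef_pos: [0.4464, 0.1151, 0.0095]
tool_rot: [-0.0, 0.979, 0.202, 0.003]
contact_force: [-2.5, -0.4, 9.9]
gripper_width: 0.413
```

Request:
{"fn": "play_rows", "kwargs": {"motion": [[[0, 0, -0.05], [0, 0, 0]], [[0, 0, -0.15], [0, 0, 0]], [[0, 0, -0.25], [0, 0, 0]], [[0, 0, -0.35], [0, 0, 0]], [[0, 0, -0.35], [0, 0, 0]]]}}

```text
t: 5.1
eef_pos: [0.449, 0.1161, 0.1551]
tool_rot: [-0.0, 0.979, 0.202, 0.008]
contact_force: [0.7, 0.4, -0.2]
gripper_width: 0.411
```

```bash
python3 - <<'E'
from h import *
import pickle
c=bot.read_camera('wrist'); pickle.dump(c,open('w4.pkl','wb'));save('w4',c['pixels'])
go([0.5575,-0.045,0.15],0); print(bot.get_obs())
E
```

```text
MOVE [0.0941, 0.4766, 0.0088] [-0.0, -0.0021, 0.0646] | now [0.4476 0.1152 0.1526] yaw 23.27
{'t': 5.15, 'q': array([ 0.07416771,  0.26876042, -0.52800973,  2.10622139,  0.19182024,
        0.79827598, -1.73571551]), 'joint_vel': array([-0.01630219,  0.05722006,  0.02121792,  0.05241566,  0.01647352,
       -0.020217  , -0.01576594]), 'joint_torque': array([  0.13304236, -40.49700379,  -3.46465454, -23.93603861,
        -0.17259339,   0.17654495,   0.16911022]), 'eef_pos': array([0.44757862, 0.11523578, 0.15258829]), 'tool_rot': array([-1.18462225e-04,  9.79429960e-01,  2.01680333e-01,  6.47939099e-03]), 'contact_force': array([ 0.37605003, -0.36545845, -1.76268119]), 'torque': array([-0.06383349,  0.03658001,  0.04557146]), 'gripper_width': 0.4054269578823236}
```

View pics/w4.png

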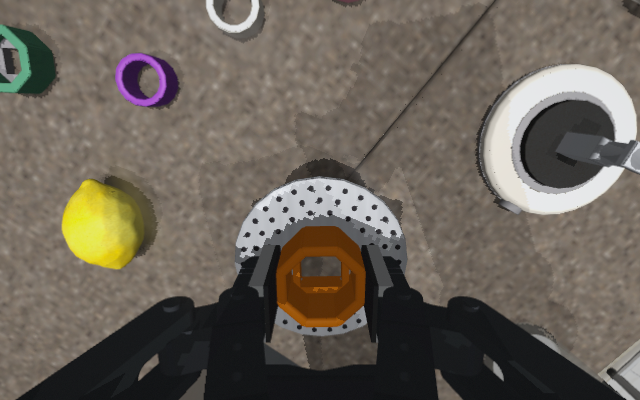

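```bash
python3 - <<'E'
from h import *
import pickle
c=pickle.load(open('w4.pkl','rb'))
save('w4c',cv2.resize(c['pixels'][160:350,220:420],None,fx=3,fy=3,interpolation=cv2.INTER_CUBIC))
P=cloud(c); tcp=np.array([0.4476,0.1152,0.1526])
R=Rm([-1.18e-4,.97943,.20168,6.48e-3])
hsv=cv2.cvtColor(c['pixels'],cv2.COLOR_RGB2HSV)
m=(hsv[:,:,0]>8)&(hsv[:,:,0]<20)&(hsv[:,:,1]>150)
Q=(P-tcp)@R; mm=m&(abs(Q[:,:,0])<.04)&(abs(Q[:,:,1])<.04)
print('z pct',np.percentile(Q[mm][:,2],[1,5,20,50]))
top=mm&(Q[:,:,2]<-.015); q=Q[top]; print(q.min(0),q.max(0),len(q), np.percentile(q,[1,99],axis=0))
(x,y),r=cv2.minEnclosingCircle((q[:,:2]*1000).astype(np.float32)); print(x,y,r)
pl=(Q[:,:,2]>0.0)&(Q[:,:,2]<.02)&(np.hypot(Q[:,:,0],Q[:,:,1])<.06)&(hsv[:,:,1]<60)&(c['pixels'].max(2)>60)
q=Q[pl]; (x,y),r=cv2.minEnclosingCircle((q[:,:2]*1000).astype(np.float32)); print('plate',x,y,r,np.median(q,0))
E
```

```text
z pct [-0.0223089  -0.02183776 -0.02117077 -0.01609334]
[-0.01861141 -0.01679625 -0.02345497] [ 0.01804824  0.0184843  -0.01501629] 3535 [[-0.01741132 -0.01640769 -0.02248514]
 [ 0.01762949  0.0181197  -0.01519348]]
-0.34565430879592896 0.6588442921638489 19.217885971069336
plate -0.40337756276130676 0.9901623725891113 39.922760009765625 [0.01997349 0.00106707 0.00172231]
```

View pics/w4c.png

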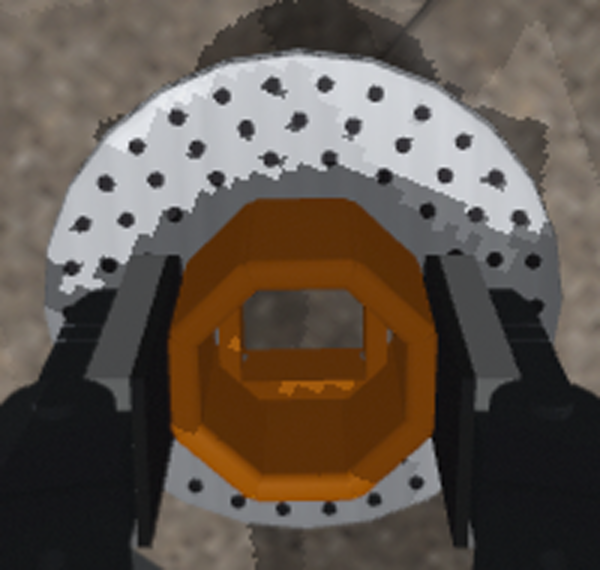

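```bash
python3 - <<'E'
from h import *
go([0.5585,-0.045,0.13],0)
E
```

```text
MOVE [0.0957, 0.4774, 0.0588] [-0.0, -0.0021, 0.0646] | now [0.4476 0.1152 0.1526] yaw 23.27
```

Request:
{"fn": "play_rows", "kwargs": {"motion": [[[0.02, 0.1, 0.0], [0, -0.002, 0.015]], [[0.04, 0.2, 0.0], [0, -0.002, 0.035]], [[0.06, 0.3, 0.0], [0, -0.002, 0.055]], [[0.08, 0.39, 0.02], [0, -0.002, 0.0646]], [[0.095, 0.46, 0.04], [0, -0.002, 0.0646]], [[0.0957, 0.477, 0.058], [0, -0.002, 0.0646]], [[0.0957, 0.477, 0.058], [0, -0.002, 0.0646]], [[0.0957, 0.477, 0.058], [0, -0.002, 0.0646]]]}}

```text
t: 5.95
eef_pos: [0.5572, -0.0435, 0.1296]
tool_rot: [-0.001, 1.0, 0.001, -0.001]
contact_force: [0.1, 0.9, -1.3]
gripper_width: 0.41
```

```bash
python3 - <<'E'
from h import *
import pickle
c=bot.read_camera('wrist'); pickle.dump(c,open('w5.pkl','wb'));save('w5',cv2.resize(c['pixels'][160:350,220:420],None,fx=3,fy=3,interpolation=cv2.INTER_CUBIC))
s=bot.read_camera('scene'); save('s5',cv2.resize(s['pixels'][130:260,270:420],None,fx=4,fy=4,interpolation=cv2.INTER_CUBIC))
go([0.5585,-0.045,0.113],0); o=bot.get_obs(); print(o['contact_force'],o['torque'],o['q'].round(2))
E
```

```text
MOVE [0.0017, 0.0047, 0.0437] [-0.0001, -0.0, 0.0004] | now [ 0.5578 -0.0431  0.1305] yaw 0.16
[-0.2736803  -0.27373094  0.71266452] [ 0.007066   -0.01583079  0.03876085] [ 0.24  0.43 -0.34  1.91  0.19  0.83 -1.77]
```

View pics/w5.png

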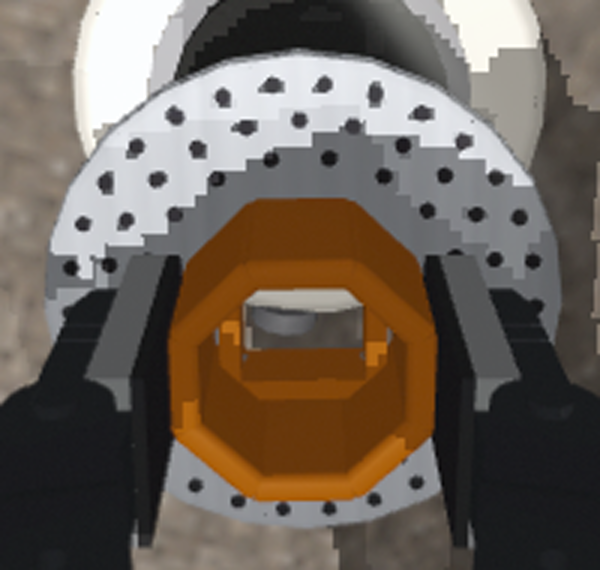

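View pics/s5.png

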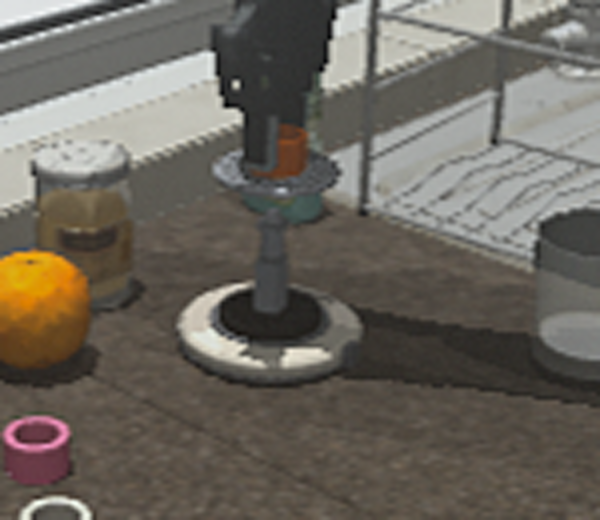

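```bash
python3 - <<'E'
from h import *
import pickle
c=pickle.load(open('w5.pkl','rb')); P=cloud(c); o=bot.get_obs(); Q=(P-o['eef_pos'])@Rm(o['tool_rot'])
for v in range(254,282,2):
    print(v,[(u,int(1000*P[v,u,2]),*c['pixels'][v,u].tolist()) for u in range(298,346,5)])
save('w5z',cv2.resize(c['pixels'][245:295,290:350],None,fx=10,fy=10,interpolation=cv2.INTER_CUBIC))
E
```

```text
254 [(298, 148, 134, 72, 12), (303, 147, 131, 70, 9), (308, 149, 131, 70, 11), (313, 148, 130, 70, 9), (318, 149, 131, 70, 9), (323, 147, 132, 70, 10), (328, 148, 132, 70, 11), (333, 148, 130, 70, 8), (338, 148, 131, 70, 11), (343, 147, 134, 73, 12)]
256 [(298, 147, 132, 72, 11), (303, 148, 129, 68, 8), (308, 147, 133, 93, 58), (313, 148, 132, 93, 57), (318, 147, 149, 123, 97), (323, 148, 149, 124, 98), (328, 18, 148, 124, 97), (333, 17, 148, 122, 97), (338, 148, 131, 70, 10), (343, 149, 133, 72, 13)]
258 [(298, 148, 131, 70, 8), (303, 148, 125, 78, 44), (308, 18, 180, 176, 168), (313, 17, 180, 176, 167), (318, 17, 179, 175, 167), (323, 18, 179, 175, 166), (328, 18, 179, 175, 166), (333, 18, 179, 175, 166), (338, 148, 120, 65, 11), (343, 148, 132, 70, 13)]
260 [(298, 147, 131, 70, 8), (303, 16, 155, 151, 144), (308, 18, 166, 162, 153), (313, 19, 175, 171, 163), (318, 18, 178, 175, 166), (323, 17, 178, 174, 165), (328, 17, 178, 174, 165), (333, 17, 173, 169, 161), (338, 18, 160, 156, 146), (343, 148, 130, 71, 9)]
262 [(298, 148, 121, 65, 10), (303, 0, 76, 71, 63), (308, 16, 87, 86, 84
[... 1670 characters left out ...]
120, 91, 65, 42), (313, 120, 95, 59, 28), (318, 122, 96, 58, 27), (323, 120, 97, 61, 29), (328, 121, 103, 57, 17), (333, 272, 103, 56, 16), (338, 121, 103, 56, 15), (343, 130, 180, 106, 21)]
278 [(298, 130, 131, 70, 11), (303, 122, 105, 56, 11), (308, 122, 104, 55, 10), (313, 121, 104, 56, 11), (318, 123, 105, 55, 12), (323, 122, 104, 55, 9), (328, 124, 104, 56, 11), (333, 123, 104, 56, 11), (338, 123, 104, 55, 10), (343, 130, 180, 105, 21)]
280 [(298, 129, 131, 70, 10), (303, 124, 104, 55, 9), (308, 124, 104, 55, 10), (313, 125, 104, 55, 10), (318, 124, 104, 55, 10), (323, 124, 104, 55, 10), (328, 125, 104, 55, 12), (333, 124, 104, 56, 11), (338, 124, 104, 56, 11), (343, 130, 179, 105, 20)]
```

View pics/w5z.png

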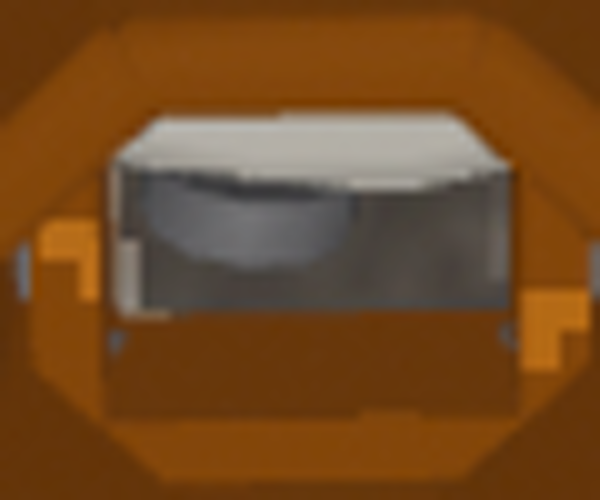

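```bash
python3 - <<'E'
from h import *
import pickle
a=pickle.load(open('w1.pkl','rb')); c=pickle.load(open('w5.pkl','rb'))
save('w1k',cv2.resize(a['pixels'][140:175,270:330],None,fx=10,fy=10,interpolation=cv2.INTER_CUBIC))
print('knob w1',onplane(a,[(300,160)],.018),'knob w5',onplane(c,[(315,268)],.018), pts(c,[(314,267)]))
print('hole w5 ',onplane(c,[(290+31.3,270)],.123), 'TCP',bot.get_obs()['eef_pos'])
print(np.array(a['pose']).round(4)); print(np.array(c['pose']).round(4))
E
```

```text
knob w1 [[ 0.4973022  -0.04131269  0.018     ]] knob w5 [[ 0.4965868 -0.0401657  0.018    ]] [[ 0.49855364 -0.03941637  0.02010737]]
hole w5  [[ 0.55025633 -0.04498688  0.123     ]] TCP [ 0.55781405 -0.04312816  0.1304667 ]
[[ 0.0021 -0.9582 -0.2861  0.5597]
 [-1.     -0.0027  0.0019 -0.0618]
 [-0.0026  0.2861 -0.9582  0.3569]
 [ 0.      0.      0.      1.    ]]
[[ 0.0024 -0.9592 -0.2826  0.6293]
 [-1.     -0.0029  0.0014 -0.0447]
 [-0.0022  0.2825 -0.9593  0.2727]
 [ 0.      0.      0.      1.    ]]
```

View pics/w1k.png

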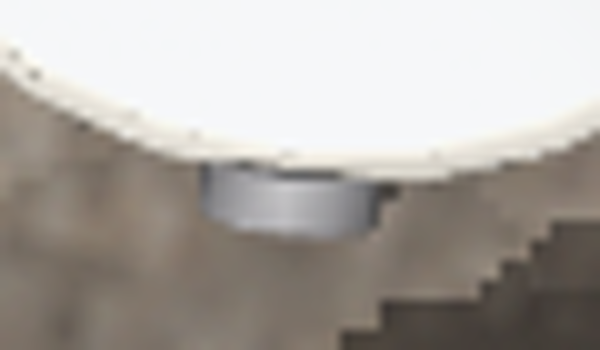

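The feature seen through the hole is the base's front knob, not the tip. The knob's offset agrees in both views, so the hole lies over the spindle within about 1 mm. I'll go down gently.

Request:
{"fn": "play_rows", "kwargs": {"motion": [[[0.001, -0.001, 0.03], [0, 0, 0]], [[0.001, -0.001, 0.06], [0, 0, 0]], [[0.001, -0.001, 0.07], [0, 0, 0]], [[0.001, -0.001, 0.08], [0, 0, 0]], [[0.001, -0.001, 0.084], [0, 0, 0]], [[0.001, -0.001, 0.084], [0, 0, 0]]]}}

```text
t: 6.65
eef_pos: [0.5583, -0.0432, 0.0967]
tool_rot: [-0.0, 1.0, 0.001, 0.0]
contact_force: [0.5, -1.5, -1.3]
gripper_width: 0.411
```

```bash
python3 - <<'E'
from h import *
s=bot.read_camera('scene'); save('s6',cv2.resize(s['pixels'][130:260,270:420],None,fx=4,fy=4,interpolation=cv2.INTER_CUBIC))
o=bot.get_obs(); print(o['eef_pos'],o['contact_force'],o['torque'])
E
```

```text
[ 0.55823631 -0.04322872  0.09682847] [ 0.93886454 -2.15838099 -0.88419177] [-0.37306361 -0.08254162 -0.01063899]
```

View pics/s6.png

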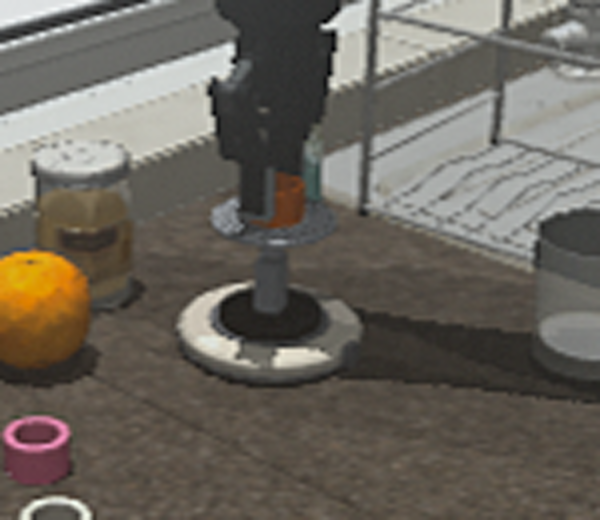

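Request:
{"fn": "play_rows", "kwargs": {"motion": [[[0, 0.002, 0.004], [0, 0, 0]], [[0, 0.002, 0.008], [0, 0, 0]], [[0, 0.002, 0.012], [0, 0, 0]], [[0, 0.002, 0.016], [0, 0, 0]], [[0, 0.002, 0.016], [0, 0, 0]]]}}

```text
t: 7.2
eef_pos: [0.5584, -0.0438, 0.0902]
tool_rot: [-0.0, 1.0, 0.001, 0.0]
contact_force: [1.3, -0.2, -1.0]
gripper_width: 0.41
```

```bash
python3 - <<'E'
from h import *
o=bot.get_obs(); print(o['t'],o['eef_pos'],o['contact_force'],o['torque'],yaw())
E
```

```text
7.2 [ 0.5584099  -0.04379123  0.09024931] [ 1.28757665 -0.22922644 -0.95511179] [ 0.05684395 -0.23994955 -0.03854101] 0.13738546888590628
```

Request:
{"fn": "play_rows", "kwargs": {"motion": [[[0.001, 0.0, 0.02], [0, 0, 0]], [[0.001, 0.0, 0.035], [0, 0, 0]], [[0.001, 0, 0.045], [0, 0, 0]], [[0.001, 0, 0.055], [0, 0, 0]], [[0.001, 0, 0.065], [0, 0, 0]], [[0.001, 0, 0.065], [0, 0, 0]]]}}

```text
t: 7.8
eef_pos: [0.5585, -0.0437, 0.0636]
tool_rot: [-0.0, 1.0, 0.001, -0.0]
contact_force: [0.1, 0.4, -1.3]
gripper_width: 0.41
```

Request:
{"fn": "play_rows", "kwargs": {"motion": [[[0, 0.0, 0.02], [0, 0, 0]], [[0, 0.0, 0.04], [0, 0, 0]], [[0, 0, 0.055], [0, 0, 0]], [[0, 0, 0.065], [0, 0, 0]], [[0, 0, 0.072], [0, 0, 0]], [[0, 0, 0.076], [0, 0, 0]], [[0, 0, 0.076], [0, 0, 0]]]}}

```text
t: 8.5
eef_pos: [0.5585, -0.0437, 0.0335]
tool_rot: [-0.0, 1.0, 0.001, -0.0]
contact_force: [-2.5, -0.1, 5.4]
gripper_width: 0.414
```

Request:
{"fn": "play_rows", "kwargs": {"motion": [[[0, 0, 0], [0, 0, 0]], [[0, 0, 0], [0, 0, 0]], [[0, 0, 0], [0, 0, 0]]], "fingers": 60}}

```text
t: 8.8
eef_pos: [0.5585, -0.0437, 0.0335]
tool_rot: [-0.0, 1.0, 0.001, -0.0]
contact_force: [-0.8, 0.2, 0.0]
gripper_width: 0.703
```

Request:
{"fn": "play_rows", "kwargs": {"motion": [[[0, 0, -0.05], [0, 0, 0]], [[0, 0, -0.15], [0, 0, 0]], [[0, 0, -0.25], [0, 0, 0]], [[-0.1, 0, -0.37], [0, 0, 0]], [[-0.17, 0, -0.45], [0, 0, 0]], [[-0.17, 0, -0.45], [0, 0, 0]], [[-0.17, 0, -0.45], [0, 0, 0]]]}}

```text
t: 9.5
eef_pos: [0.4907, -0.0442, 0.2148]
tool_rot: [0.0, 1.0, 0.001, 0.001]
contact_force: [-0.5, 0.1, -0.4]
gripper_width: 0.707
```

```bash
python3 - <<'E'
from h import *
import pickle
c=bot.read_camera('wrist'); pickle.dump(c,open('w7.pkl','wb'));save('w7',c['pixels'])
s=bot.read_camera('scene'); save('s7',cv2.resize(s['pixels'][130:260,270:420],None,fx=4,fy=4,interpolation=cv2.INTER_CUBIC))
go([0.547,0.23,0.2],22.5)
E
```

```text
MOVE [0.1425, -0.6849, 0.0322] [-0.0002, 0.0002, -0.0621] | now [ 0.4907 -0.0441  0.2127] yaw 0.13
```

View pics/w7.png

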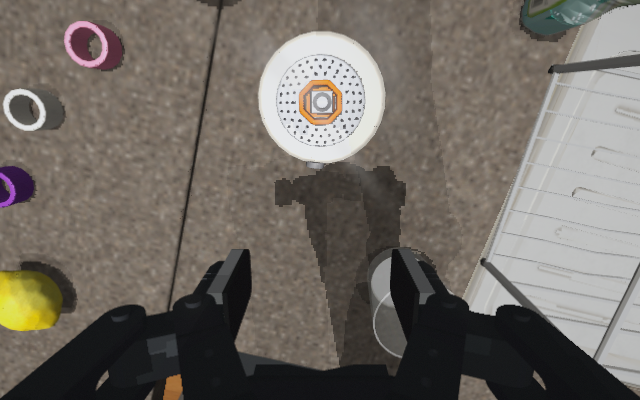

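View pics/s7.png

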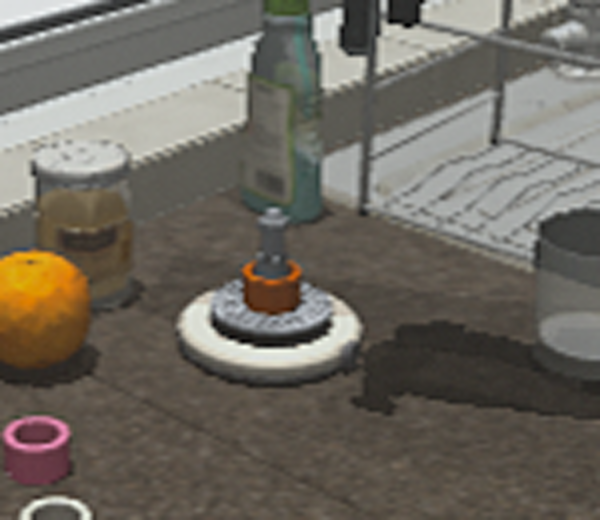

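The strainer sits level on the pad with its hub round the spindle; in the wrist picture its hub is at (321,102). Next comes the white spacer, at (27,110) in that picture. First I check the room beside the wall panel.

```bash
python3 - <<'E'
from h import *
import pickle
for n in('scene0.pkl','top0.pkl'):
    c=pickle.load(open(n,'rb')); P=cloud(c).reshape(-1,3); P=P[c['range_z'].ravel()>0]
    m=(P[:,2]>.1)&(P[:,2]<.5)&(P[:,0]>.4)&(P[:,0]<1.2)&(P[:,1]>.15)&(P[:,1]<.6); Q=P[m]
    for y in np.arange(.15,.6,.05):
        k=Q[(Q[:,1]>=y)&(Q[:,1]<y+.05)]
        if len(k): print(n,round(y,2),len(k),'xmin',k[:,0].min().round(3),'med',np.percentile(k[:,0],5).round(3))
ct=pickle.load(open('top0.pkl','rb')); 
print('spoon',onplane(ct,[(233.4,205.8),(249,172)],.005).round(3))
E
```

```text
scene0.pkl 0.15 808 xmin 0.704 med 0.71
scene0.pkl 0.2 234 xmin 0.686 med 0.686
scene0.pkl 0.25 4717 xmin 0.681 med 0.685
scene0.pkl 0.3 5747 xmin 0.691 med 0.695
scene0.pkl 0.35 11921 xmin 0.628 med 0.707
scene0.pkl 0.4 19977 xmin 0.637 med 0.729
scene0.pkl 0.45 3435 xmin 0.984 med 0.989
scene0.pkl 0.5 581 xmin 0.999 med 1.001
top0.pkl 0.15 1799 xmin 0.709 med 0.749
top0.pkl 0.2 3102 xmin 0.685 med 0.693
top0.pkl 0.25 789 xmin 0.684 med 0.686
top0.pkl 0.3 692 xmin 0.692 med 0.696
top0.pkl 0.35 837 xmin 0.633 med 0.64
top0.pkl 0.4 538 xmin 0.641 med 0.728
spoon [[0.544 0.339 0.005]
 [0.651 0.29  0.005]]
```

```bash
python3 - <<'E'
from h import *
go([0.535,0.22,0.2],40)
E
```

```text
MOVE [0.1124, -0.66, 0.0322] [-0.0002, 0.0001, -0.1107] | now [ 0.4907 -0.0441  0.2127] yaw 0.13
```

Request:
{"fn": "play_rows", "kwargs": {"motion": [[[0.01, -0.1, 0.0], [0, 0, -0.015]], [[0.03, -0.2, 0.0], [0, 0, -0.035]], [[0.05, -0.3, 0.0], [0, 0, -0.055]], [[0.07, -0.4, 0.0], [0, 0, -0.075]], [[0.09, -0.5, 0.01], [0, 0, -0.095]], [[0.11, -0.6, 0.02], [0, 0, -0.1107]], [[0.1124, -0.66, 0.03], [0, 0, -0.1107]], [[0.1124, -0.66, 0.03], [0, 0, -0.1107]]]}}

```text
t: 10.4
eef_pos: [0.5337, 0.225, 0.1983]
tool_rot: [-0.003, 0.939, 0.345, -0.002]
contact_force: [-1.0, 0.4, 0.2]
gripper_width: 0.696
```

```bash
cat >> fit.py <<'E'
def ring(c,ctr,ztop,rad):
    P=cloud(c); d=np.hypot(P[:,:,0]-ctr[0],P[:,:,1]-ctr[1])
    m=((P[:,:,2]>ztop-.004)&(P[:,:,2]<ztop+.008)&(d<rad)).astype(np.uint8)
    cnt=max(cv2.findContours(m,cv2.RETR_EXTERNAL,cv2.CHAIN_APPROX_NONE)[0],key=cv2.contourArea).reshape(-1,2)
    w=onplane(c,cnt,ztop)[:,:2]; (x,y),r=cv2.minEnclosingCircle((w*1000).astype(np.float32)); print('ring',round(x,1),round(y,1),round(r,1),'meas height',np.percentile(P[m>0][:,2],[10,50,90]).round(4),'px',cnt.mean(0)); return x/1000,y/1000
E
python3 - <<'E'
from fit import *
c=bot.read_camera('wrist'); pickle.dump(c,open('w8.pkl','wb'));save('w8',c['pixels'])
o=bot.get_obs();print(o['q'].round(2)); x,y=ring(c,(.547,.23),.024,.035)
x,y=ring(c,(x,y),.024,.03); go([x,y,0.05],40)
E
```

```text
[-0.04  0.42 -0.59  1.79  0.26  1.02 -1.6 ]
ring 549.2 225.1 18.9 meas height [0.0227 0.0241 0.0251] px [331.59482759 162.06896552]
ring 549.2 225.1 18.9 meas height [0.0227 0.0241 0.0251] px [331.59482759 162.06896552]
MOVE [0.0346, 0.0204, 0.371] [-0.0007, 0.0005, 0.0005] | now [0.5341 0.2221 0.1985] yaw 40.19
```

View pics/w8.png

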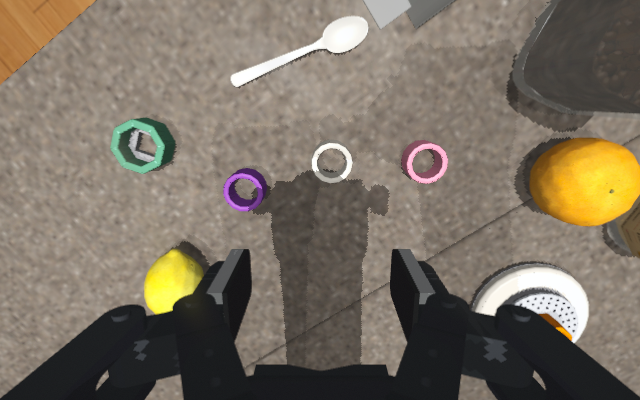

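The white spacer is at (331,162), between purple (244,190) and pink (425,162). It's the white one that's meant. I'll move over it.

Request:
{"fn": "play_rows", "kwargs": {"motion": [[[0.0346, 0.0204, 0.1], [0, 0, 0]], [[0.0346, 0.0204, 0.2], [0, 0, 0]], [[0.0346, 0.0204, 0.3], [0, 0, 0]], [[0.0346, 0.0204, 0.371], [0, 0, 0]], [[0.0346, 0.0204, 0.371], [0, 0, 0]], [[0.0346, 0.0204, 0.371], [0, 0, 0]]], "fingers": 56}}

```text
t: 11.05
eef_pos: [0.5493, 0.2241, 0.0497]
tool_rot: [-0.001, 0.939, 0.343, -0.003]
contact_force: [0.6, 0.4, 0.8]
gripper_width: 0.656
```

```bash
python3 - <<'E'
from fit import *
c=bot.read_camera('wrist'); pickle.dump(c,open('w9.pkl','wb'));save('w9',c['pixels'])
x,y=ring(c,(.549,.225),.024,.028); go([x,y,0.005],40); print(bot.get_obs()['contact_force'])
E
```

```text
ring 549.6 225.3 19.2 meas height [0.0224 0.0241 0.025 ] px [317.10784314 235.93627451]
MOVE [-0.0, -0.0012, 0.1148] [-0.0007, 0.0003, 0.0004] | now [0.5501 0.2248 0.0509] yaw 40.13
[-0.07992655 -0.7848372   0.407988  ]
```

View pics/w9.png

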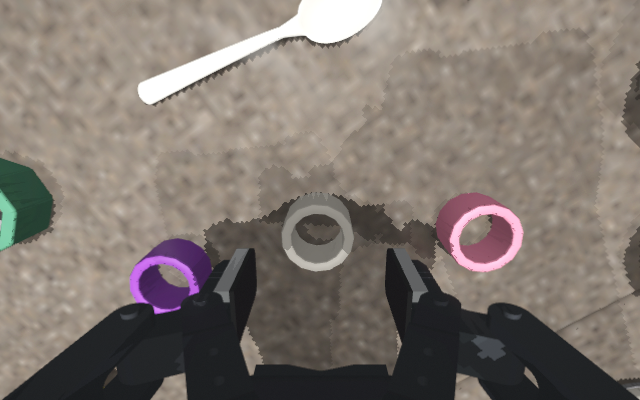

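Request:
{"fn": "play_rows", "kwargs": {"motion": [[[0, -0.001, 0.06], [0, 0, 0]], [[0, -0.001, 0.115], [0, 0, 0]], [[0, -0.001, 0.115], [0, 0, 0]], [[0, -0.001, 0.115], [0, 0, 0]]]}}

```text
t: 11.5
eef_pos: [0.5507, 0.2256, 0.0065]
tool_rot: [-0.002, 0.939, 0.343, -0.001]
contact_force: [1.3, 0.6, 0.1]
gripper_width: 0.655
```

Request:
{"fn": "play_rows", "kwargs": {"motion": [[[0, 0, 0], [0, 0, 0]], [[0, 0, 0], [0, 0, 0]], [[0, 0, 0], [0, 0, 0]], [[0, 0, 0], [0, 0, 0]]], "fingers": 0, "grip_force": 35}}

```text
t: 11.9
eef_pos: [0.5521, 0.2262, 0.0089]
tool_rot: [-0.002, 0.939, 0.343, 0.001]
contact_force: [-1.1, -1.3, 8.3]
gripper_width: 0.435
```

Request:
{"fn": "play_rows", "kwargs": {"motion": [[[0, 0, -0.05], [0, 0, 0]], [[0, 0, -0.15], [0, 0, 0]], [[0, 0, -0.25], [0, 0, 0]], [[0, 0, -0.36], [0, 0, 0]], [[0, 0, -0.4], [0, 0, 0]], [[0, 0, -0.4], [0, 0, 0]]]}}

```text
t: 12.5
eef_pos: [0.5539, 0.2267, 0.1729]
tool_rot: [-0.002, 0.939, 0.343, 0.004]
contact_force: [0.2, 0.9, -1.0]
gripper_width: 0.43
```

```bash
python3 - <<'E'
from fit import *
c=bot.read_camera('wrist'); pickle.dump(c,open('w10.pkl','wb'));save('w10',c['pixels'])
o=bot.get_obs(); P=cloud(c); Q=(P-o['eef_pos'])@Rm(o['tool_rot'])
m=(abs(Q[:,:,0])<.03)&(abs(Q[:,:,1])<.021)&(Q[:,:,2]<-.010)&(Q[:,:,2]>-.035)&(c['pixels'].min(2)>90)
q=Q[m]; print(len(q),np.percentile(q,[1,50,99],axis=0).round(4)); t=q[q[:,2]<np.percentile(q[:,2],50)]
print(cv2.minEnclosingCircle((q[:,:2]*1000).astype(np.float32)))
go([0.558,-0.0437,0.15],40); go([0.558,-0.0437,0.15],0)
E
```

```text
4095 [[-0.019  -0.0205 -0.0282]
 [ 0.0002  0.0005 -0.0174]
 [ 0.0168  0.0185 -0.0103]]
((0.9212112426757812, -1.7176721096038818), 22.462926864624023)
MOVE [-0.424, 0.5239, 0.0481] [-0.0001, -0.0009, 0.0003] | now [0.5527 0.2258 0.1704] yaw 40.10
MOVE [-0.424, 0.5239, 0.0481] [-0.0004, -0.0008, 0.1114] | now [0.5527 0.2258 0.1704] yaw 40.10
```

View pics/w10.png

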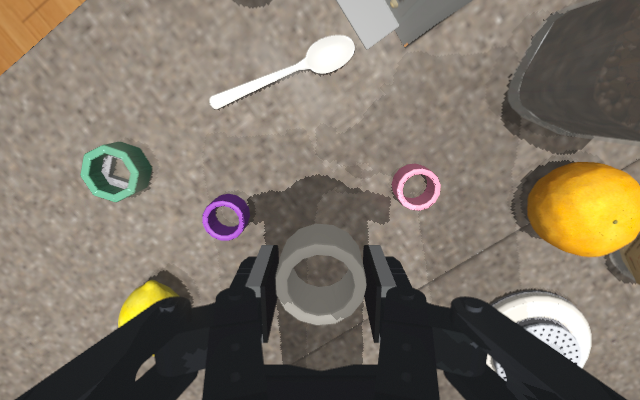

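```bash
python3 - <<'E'
from h import *
go([0.559,-0.0437,0.14],0)
E
```

```text
MOVE [-0.4223, 0.5255, 0.0731] [-0.0004, -0.0008, 0.1114] | now [0.5527 0.2258 0.1704] yaw 40.10
```

Request:
{"fn": "play_rows", "kwargs": {"motion": [[[-0.08, 0.1, 0.0], [0, 0, 0.02]], [[-0.15, 0.19, 0.0], [0, 0, 0.04]], [[-0.23, 0.28, 0.0], [0, 0, 0.06]], [[-0.3, 0.37, 0.0], [0, 0, 0.08]], [[-0.37, 0.46, 0.02], [0, 0, 0.1]], [[-0.422, 0.5255, 0.05], [0, -0.001, 0.1114]], [[-0.422, 0.5255, 0.07], [0, -0.001, 0.1114]], [[-0.422, 0.5255, 0.073], [0, -0.001, 0.1114]]]}}

```text
t: 13.35
eef_pos: [0.557, -0.0444, 0.1373]
tool_rot: [-0.001, 1.0, -0.001, -0.004]
contact_force: [0.1, 1.0, -0.8]
gripper_width: 0.43
```

Request:
{"fn": "play_rows", "kwargs": {"motion": [[[0, 0, 0], [0, 0, 0]], [[0, 0, 0], [0, 0, 0]]]}}

```text
t: 13.55
eef_pos: [0.5565, -0.0429, 0.1367]
tool_rot: [-0.001, 1.0, 0.001, -0.004]
contact_force: [-0.3, 0.4, 0.3]
gripper_width: 0.43
```

```bash
python3 - <<'E'
from fit import *
c=bot.read_camera('wrist'); pickle.dump(c,open('w11.pkl','wb'));save('w11',cv2.resize(c['pixels'][160:350,220:420],None,fx=3,fy=3,interpolation=cv2.INTER_CUBIC))
s=bot.read_camera('scene'); save('s11',cv2.resize(s['pixels'][130:260,270:420],None,fx=4,fy=4,interpolation=cv2.INTER_CUBIC))
print(bot.get_obs()['t']); go([0.559,-0.0437,0.11],0)
E
```

```text
13.65
MOVE [0.0053, 0.0015, 0.0684] [-0.0004, 0.0011, 0.0001] | now [ 0.5571 -0.0432  0.1374] yaw 0.05
```

View pics/w11.png

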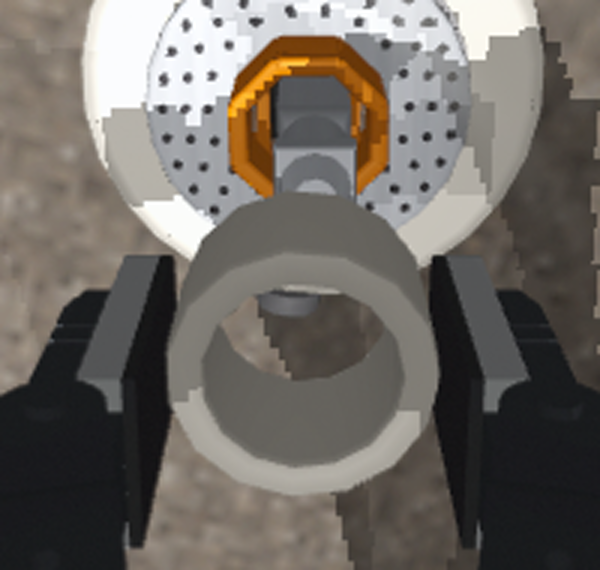

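View pics/s11.png

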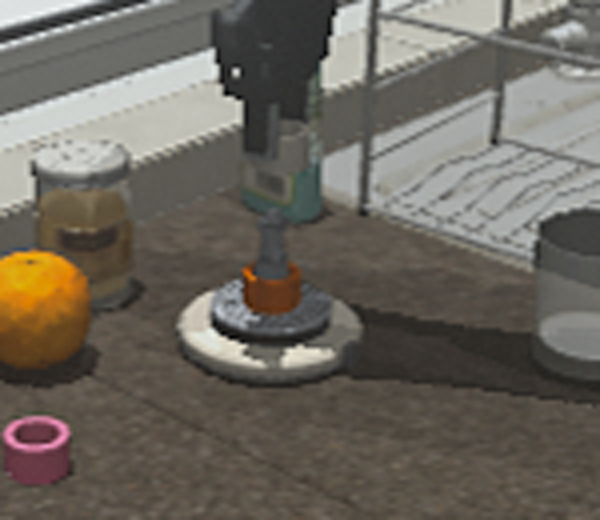

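Request:
{"fn": "play_rows", "kwargs": {"motion": [[[0.005, 0.002, 0.03], [0, 0.001, 0]], [[0.005, 0.002, 0.06], [0, 0.001, 0]], [[0.005, 0.002, 0.075], [0, 0.001, 0]], [[0.005, 0.002, 0.085], [0, 0.001, 0]], [[0.005, 0.002, 0.09], [0, 0.001, 0]], [[0.005, 0.002, 0.09], [0, 0.001, 0]]]}}

```text
t: 14.25
eef_pos: [0.5587, -0.0439, 0.1011]
tool_rot: [-0.001, 1.0, 0.0, -0.001]
contact_force: [0.1, -0.5, -1.2]
gripper_width: 0.43
```

```bash
python3 - <<'E'
from fit import *
c=bot.read_camera('wrist'); pickle.dump(c,open('w12.pkl','wb'));save('w12',cv2.resize(c['pixels'][160:350,220:420],None,fx=3,fy=3,interpolation=cv2.INTER_CUBIC))
o=bot.get_obs(); print(o['eef_pos'],o['contact_force'],o['torque'])
E
```

```text
[ 0.55894456 -0.04387669  0.10141007] [0.20962039 0.83620167 0.06988858] [ 0.00564386  0.00271377 -0.0246075 ]
```

View pics/w12.png

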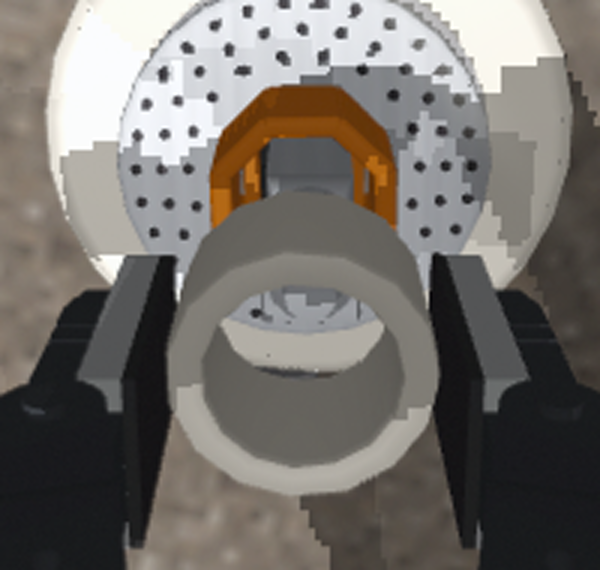

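Request:
{"fn": "play_rows", "kwargs": {"motion": [[[0, 0, 0.008], [0, 0, 0]], [[0, 0, 0.016], [0, 0, 0]], [[0, 0, 0.024], [0, 0, 0]], [[0, 0, 0.03], [0, 0, 0]], [[0, 0, 0.03], [0, 0, 0]]]}}

```text
t: 14.8
eef_pos: [0.5587, -0.0439, 0.089]
tool_rot: [-0.001, 1.0, 0.0, -0.001]
contact_force: [-0.5, 0.3, -1.6]
gripper_width: 0.432
```

```bash
python3 - <<'E'
from fit import *
c=bot.read_camera('wrist');save('w13',cv2.resize(c['pixels'][160:350,220:420],None,fx=3,fy=3,interpolation=cv2.INTER_CUBIC))
o=bot.get_obs(); print(o['eef_pos'],o['contact_force'],o['torque'])
E
```

```text
[ 0.55875786 -0.04382856  0.08918559] [-0.82895909  0.31415282 -0.53262358] [-0.00094187 -0.05587913 -0.02780953]
```

View pics/w13.png

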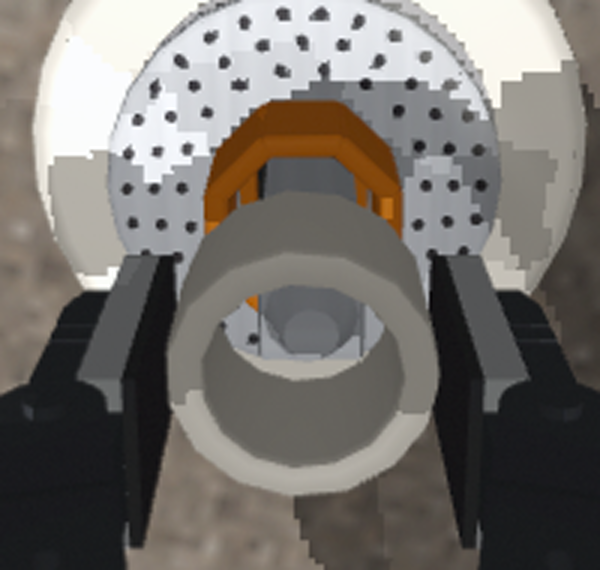

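The head is inside the bore, at (310,330) against a bore centre of (304,370) in this crop. No contact force. I continue down.

Request:
{"fn": "play_rows", "kwargs": {"motion": [[[0, 0.001, 0.015], [0, 0, 0]], [[0, 0.001, 0.03], [0, 0, 0]], [[0, 0.001, 0.045], [0, 0, 0]], [[0, 0.001, 0.055], [0, 0, 0]], [[0, 0.001, 0.06], [0, 0, 0]], [[0, 0.001, 0.06], [0, 0, 0]]]}}

```text
t: 15.45
eef_pos: [0.5586, -0.0441, 0.0648]
tool_rot: [-0.001, 1.0, 0.0, -0.001]
contact_force: [-0.8, 0.2, -1.3]
gripper_width: 0.435
```

Request:
{"fn": "play_rows", "kwargs": {"motion": [[[0, 0, 0.003], [0, 0, 0]], [[0, 0, 0.006], [0, 0, 0]], [[0, 0, 0.006], [0, 0, 0]]]}}

```text
t: 15.75
eef_pos: [0.5588, -0.0441, 0.0627]
tool_rot: [-0.001, 1.0, 0.0, -0.001]
contact_force: [-1.0, 0.3, 4.0]
gripper_width: 0.43
```

Request:
{"fn": "play_rows", "kwargs": {"motion": [[[0, 0, 0], [0, 0, 0]], [[0, 0, 0], [0, 0, 0]], [[0, 0, 0], [0, 0, 0]]], "fingers": 62}}

```text
t: 16.05
eef_pos: [0.5588, -0.0441, 0.0627]
tool_rot: [-0.001, 1.0, 0.0, -0.001]
contact_force: [1.2, 0.2, 0.1]
gripper_width: 0.726
```

Request:
{"fn": "play_rows", "kwargs": {"motion": [[[0, 0, -0.05], [0, 0, 0]], [[0, 0, -0.15], [0, 0, 0]], [[0, 0, -0.25], [0, 0, 0]], [[-0.1, 0, -0.35], [0, 0, 0]], [[-0.18, 0, -0.4], [0, 0, 0]], [[-0.18, 0, -0.4], [0, 0, 0]], [[-0.18, 0, -0.4], [0, 0, 0]]]}}

```text
t: 16.75
eef_pos: [0.487, -0.0449, 0.2236]
tool_rot: [-0.001, 1.0, 0.0, 0.0]
contact_force: [-0.7, 1.1, 0.6]
gripper_width: 0.726
```

```bash
python3 - <<'E'
from fit import *
c=bot.read_camera('wrist'); pickle.dump(c,open('w14.pkl','wb'));save('w14',c['pixels'])
s=bot.read_camera('scene'); save('s14',cv2.resize(s['pixels'][130:260,270:420],None,fx=4,fy=4,interpolation=cv2.INTER_CUBIC))
go([0.444,0.368,0.2],40)
E
```

```text
MOVE [-0.1073, -1.0315, 0.0587] [-0.0005, 0.0001, -0.111] | now [ 0.4873 -0.0446  0.2222] yaw 0.05
```

View pics/w14.png

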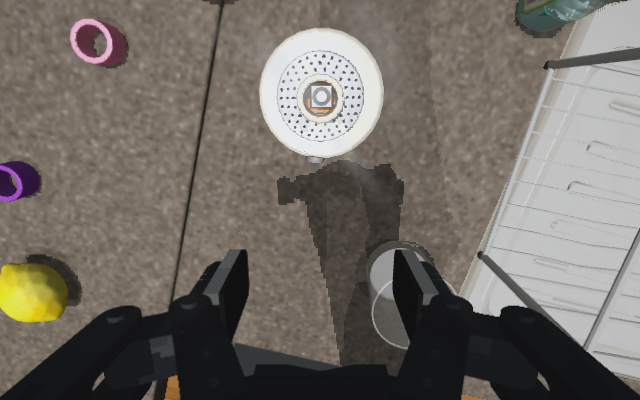

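View pics/s14.png

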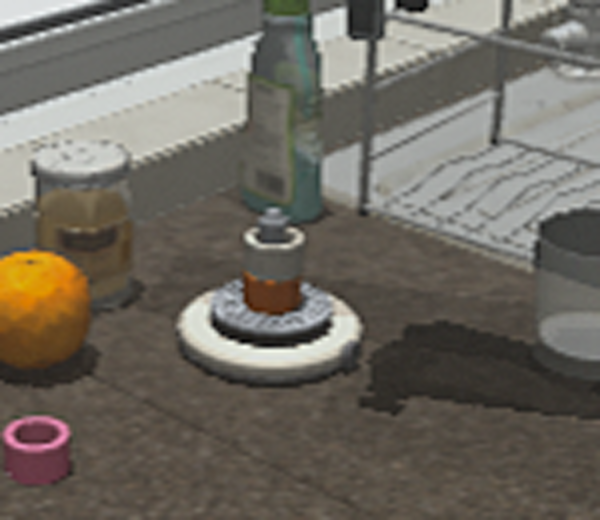

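The spacer stands upright on the hub, with the square head in its bore at (321,97). Next is the clamp.

Request:
{"fn": "play_rows", "kwargs": {"motion": [[[-0.01, -0.1, 0], [0, 0, -0.015]], [[-0.02, -0.21, 0], [0, 0, -0.03]], [[-0.03, -0.32, 0], [0, 0, -0.05]], [[-0.04, -0.43, 0], [0, 0, -0.07]], [[-0.05, -0.54, 0], [0, 0, -0.09]], [[-0.07, -0.65, 0], [0, 0, -0.11]], [[-0.09, -0.76, 0.02], [0, 0, -0.111]], [[-0.1, -0.87, 0.04], [0, 0, -0.111]]]}}

```text
t: 17.65
eef_pos: [0.4466, 0.3055, 0.2059]
tool_rot: [-0.002, 0.94, 0.342, -0.001]
contact_force: [1.0, -0.3, -0.5]
gripper_width: 0.732
```

```bash
python3 - <<'E'
from h import *
go([0.436,0.362,0.2],40)
E
```

```text
MOVE [0.0705, -0.1251, 0.0152] [-0.0007, 0.0001, 0.0001] | now [0.4466 0.3055 0.2059] yaw 40.02
```

Request:
{"fn": "play_rows", "kwargs": {"motion": [[[0.05, -0.08, 0.01], [0, 0, 0]], [[0.07, -0.125, 0.015], [0, 0, 0]], [[0.07, -0.125, 0.015], [0, 0, 0]], [[0.07, -0.125, 0.015], [0, 0, 0]]]}}

```text
t: 18.05
eef_pos: [0.4358, 0.3618, 0.1986]
tool_rot: [-0.002, 0.939, 0.343, -0.002]
contact_force: [0.3, 0.2, 0.2]
gripper_width: 0.728
```

```bash
python3 - <<'E'
from fit import *
c=bot.read_camera('wrist'); pickle.dump(c,open('w15.pkl','wb'));save('w15',c['pixels'])
x,y=ring(c,(.444,.368),.026,.04); u,v=proj(c,[x,y,.026])[0].astype(int); print(u,v)
save('w15c',cv2.resize(c['pixels'][v-45:v+45,u-45:u+45],None,fx=6,fy=6,interpolation=cv2.INTER_CUBIC)); go([x,y,.06],40)
E
```

```text
ring 448.0 366.8 24.3 meas height [0.0252 0.0263 0.0273] px [324.91333333 161.42666667]
324 161
MOVE [0.0327, 0.0086, 0.3473] [-0.0007, 0.0004, -0.0001] | now [0.4364 0.3608 0.199 ] yaw 39.97
```

View pics/w15.png

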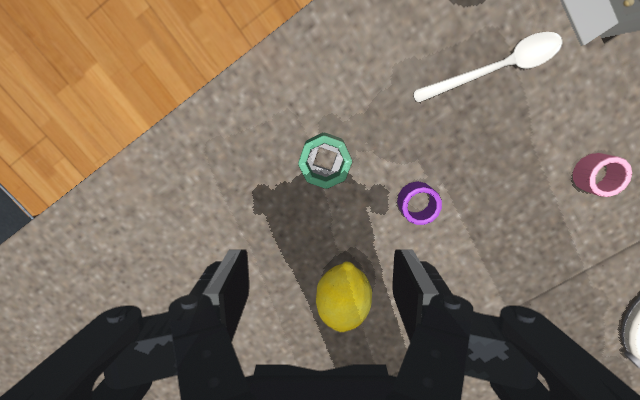

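View pics/w15c.png

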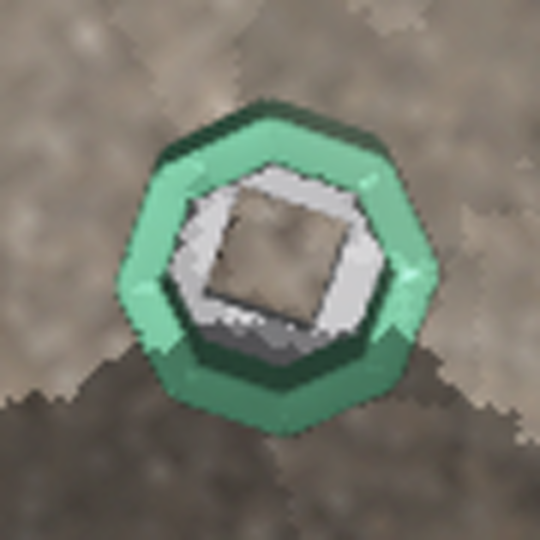

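```bash
python3 - <<'E'
from fit import *
c=pickle.load(open('w15.pkl','rb'))
q=np.array([(240,188),(350,225),(310,325),(208,292)])/6+[324-45,161-45]
w=onplane(c,q,.008)[:,:2]; print(w.mean(0))
for i in range(4): d=w[(i+1)%4]-w[i]; print(np.linalg.norm(d).round(4),np.degrees(np.arctan2(d[1],d[0]))%90)
h=np.array([(272,115),(382,152),(438,272),(398,385),(285,437),(168,390),(118,278),(157,168)])/6+[279,116]
w=onplane(c,h,.026)[:,:2]; print(w.mean(0),(np.degrees(np.arctan2(*(w-w.mean(0)).T[::-1]))%45-22.5).round(1))
go([.448,.3668,.06],20.5)
E
```

```text
[0.44794062 0.36612492]
0.0183 21.552464364197093
0.0172 19.086007181890324
0.0171 21.971303965215853
0.0173 22.942358264261486
[0.44818283 0.36645235] [ 19.7 -22.   19.2  20.4  20.6  19.2  18.3  20.4]
MOVE [0.0327, 0.0088, 0.3473] [-0.0007, 0.0005, 0.0541] | now [0.4364 0.3608 0.199 ] yaw 39.97
```

Request:
{"fn": "play_rows", "kwargs": {"motion": [[[0.0327, 0.0088, 0.1], [0, 0, 0.02]], [[0.0327, 0.0088, 0.2], [0, 0, 0.04]], [[0.0327, 0.0088, 0.28], [0, 0, 0.0541]], [[0.0327, 0.0088, 0.347], [0, 0, 0.0541]], [[0.0327, 0.0088, 0.347], [0, 0, 0.0541]], [[0.0327, 0.0088, 0.347], [0, 0, 0.0541]]]}}

```text
t: 18.7
eef_pos: [0.4487, 0.3659, 0.0604]
tool_rot: [-0.001, 0.984, 0.177, -0.002]
contact_force: [0.1, 0.8, 0.2]
gripper_width: 0.73
```

```bash
python3 - <<'E'
from fit import *
c=bot.read_camera('wrist'); pickle.dump(c,open('w16.pkl','wb'));save('w16',c['pixels'])
x,y=ring(c,(.448,.367),.026,.032); go([x,y,0.008],20.5); print(bot.get_obs()['q'].round(2))
E
```

```text
ring 448.3 366.7 24.7 meas height [0.025  0.0263 0.0272] px [317.16803279 230.82786885]
MOVE [-0.0018, -0.0003, 0.1334] [-0.0006, 0.0004, -0.0002] | now [0.4492 0.3667 0.0614] yaw 20.43
[-0.4   0.59 -0.51  1.89  0.4   0.77 -2.35]
```

View pics/w16.png

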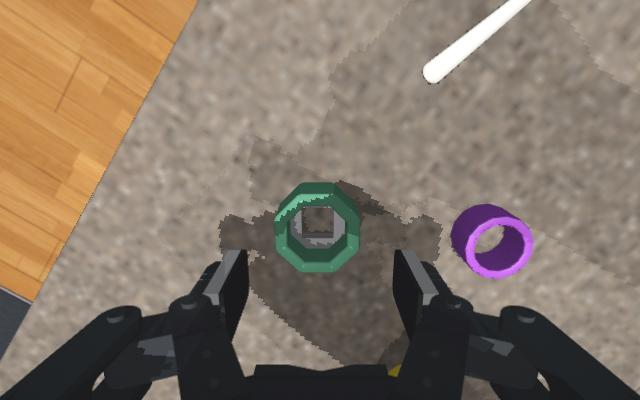

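The clamp is square between the jaws at (318,228). I'll grasp it.

Request:
{"fn": "play_rows", "kwargs": {"motion": [[[-0.004, 0, 0.07], [0, 0, 0]], [[-0.004, 0, 0.133], [0, 0, 0]], [[-0.004, 0, 0.133], [0, 0, 0]], [[-0.004, 0, 0.133], [0, 0, 0]]]}}

```text
t: 19.15
eef_pos: [0.4483, 0.3668, 0.0097]
tool_rot: [-0.002, 0.984, 0.177, -0.001]
contact_force: [0.9, 0.3, -0.1]
gripper_width: 0.729
```

Request:
{"fn": "play_rows", "kwargs": {"motion": [[[-0.001, 0, 0], [0, 0, 0]], [[-0.001, 0, 0], [0, 0, 0]], [[-0.001, 0, 0], [0, 0, 0]], [[-0.001, 0, 0], [0, 0, 0]]], "fingers": 0, "grip_force": 50}}

```text
t: 19.55
eef_pos: [0.4492, 0.3678, 0.0122]
tool_rot: [-0.003, 0.984, 0.177, 0.001]
contact_force: [-1.4, -1.3, 7.3]
gripper_width: 0.524
```

Request:
{"fn": "play_rows", "kwargs": {"motion": [[[0, 0, -0.05], [0, 0, 0]], [[0, 0, -0.15], [0, 0, 0]], [[0, 0, -0.25], [0, 0, 0]], [[0, 0, -0.36], [0, 0, 0]], [[0, 0, -0.4], [0, 0, 0]], [[0, 0, -0.4], [0, 0, 0]]]}}

```text
t: 20.15
eef_pos: [0.4506, 0.3683, 0.1761]
tool_rot: [-0.004, 0.984, 0.177, 0.004]
contact_force: [0.3, -0.6, -1.1]
gripper_width: 0.524
```

```bash
python3 - <<'E'
from fit import *
c=bot.read_camera('wrist'); pickle.dump(c,open('w17.pkl','wb'));save('w17',cv2.resize(c['pixels'][160:350,220:420],None,fx=3,fy=3,interpolation=cv2.INTER_CUBIC))
o=bot.get_obs(); P=cloud(c); Q=(P-o['eef_pos'])@Rm(o['tool_rot'])
hsv=cv2.cvtColor(c['pixels'],cv2.COLOR_RGB2HSV); m=(hsv[:,:,0]>70)&(hsv[:,:,0]<95)&(hsv[:,:,1]>90)&(abs(Q[:,:,0])<.035)&(abs(Q[:,:,1])<.03)
q=Q[m]; print(np.percentile(q,[1,50,99],axis=0).round(4)); t=q[q[:,2]<np.percentile(q[:,2],3)+.004]; print(len(t),cv2.minEnclosingCircle((t[:,:2]*1000).astype(np.float32)),t[:,2].mean())
print(o['q'].round(2)); go([0.558,-0.0438,0.15],20)
E
```

```text
[[-0.0217 -0.0212 -0.0179]
 [ 0.002   0.0005 -0.0159]
 [ 0.0229  0.0219  0.0058]]
5015 ((-0.013992758467793465, 0.3541763722896576), 24.437973022460938) -0.016441041739725534
[-0.34  0.44 -0.58  1.82  0.29  0.96 -2.26]
MOVE [-0.1041, 1.0576, 0.0523] [-0.0009, -0.0009, 0.0011] | now [0.4496 0.3671 0.1736] yaw 20.38
```

View pics/w17.png

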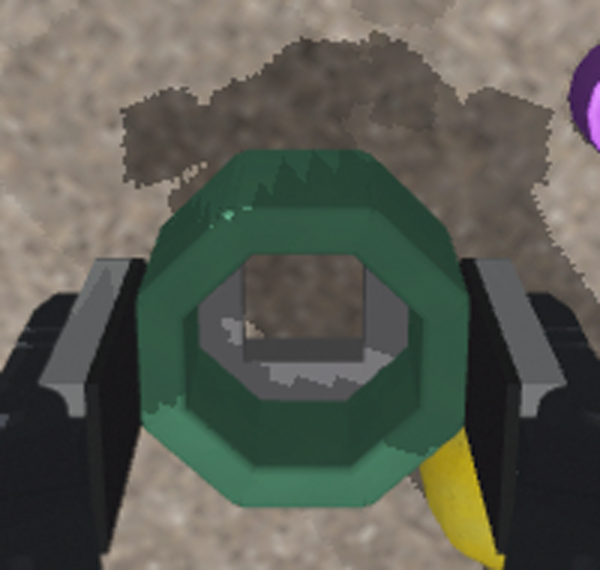

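Request:
{"fn": "play_rows", "kwargs": {"motion": [[[-0.01, 0.11, 0], [0, 0, 0]], [[-0.02, 0.22, 0], [0, 0, 0.01]], [[-0.03, 0.33, 0], [0, 0, 0.02]], [[-0.04, 0.44, 0], [0, 0, 0.03]], [[-0.055, 0.56, 0], [0, 0, 0.04]], [[-0.065, 0.68, 0], [0, 0, 0.05]], [[-0.08, 0.79, 0], [0, 0, 0.056]], [[-0.09, 0.9, 0.02], [0, 0, 0.056]]]}}

```text
t: 21.0
eef_pos: [0.5407, 0.0149, 0.1621]
tool_rot: [-0.003, 1.0, 0.001, 0.001]
contact_force: [0.8, 0.9, -0.6]
gripper_width: 0.523
```

```bash
python3 - <<'E'
from h import *
go([0.5583,-0.0438,0.135],0)
E
```

```text
MOVE [0.0435, 0.1473, 0.0668] [-0.0011, -0.0003, 0.0004] | now [0.5407 0.0149 0.1621] yaw 0.14
```

Request:
{"fn": "play_rows", "kwargs": {"motion": [[[0.03, 0.08, 0.02], [-0.001, 0, 0]], [[0.042, 0.13, 0.04], [-0.001, 0, 0]], [[0.0435, 0.147, 0.06], [-0.001, 0, 0]], [[0.0435, 0.147, 0.067], [-0.001, 0, 0]], [[0.0435, 0.147, 0.067], [-0.001, 0, 0]], [[0.0435, 0.147, 0.067], [-0.001, 0, 0]]]}}

```text
t: 21.6
eef_pos: [0.5581, -0.0416, 0.1349]
tool_rot: [-0.001, 1.0, 0.003, 0.001]
contact_force: [-0.5, 0.6, -0.3]
gripper_width: 0.52
```

```bash
python3 - <<'E'
from h import *
go([0.5583,-0.0438,0.108],0); print(bot.get_obs()['contact_force'])
E
```

```text
MOVE [0.0005, 0.0055, 0.0673] [-0.0002, -0.0002, 0.0008] | now [ 0.5581 -0.0416  0.1349] yaw 0.30
[-0.48628982  0.6499198  -0.30973817]
```

Request:
{"fn": "play_rows", "kwargs": {"motion": [[[0.0005, 0.005, 0.03], [0, 0, 0.001]], [[0.0005, 0.005, 0.06], [0, 0, 0.001]], [[0.0005, 0.005, 0.067], [0, 0, 0.001]], [[0.0005, 0.005, 0.074], [0, 0, 0.001]], [[0.0005, 0.005, 0.074], [0, 0, 0.001]]]}}

```text
t: 22.1
eef_pos: [0.5581, -0.0435, 0.1049]
tool_rot: [-0.001, 1.0, -0.0, 0.0]
contact_force: [0.4, 0.2, -0.7]
gripper_width: 0.521
```

```bash
python3 - <<'E'
from fit import *
c=bot.read_camera('wrist');save('w18',cv2.resize(c['pixels'][160:350,220:420],None,fx=3,fy=3,interpolation=cv2.INTER_CUBIC))
s=bot.read_camera('scene'); save('s18',cv2.resize(s['pixels'][130:260,270:420],None,fx=4,fy=4,interpolation=cv2.INTER_CUBIC))
o=bot.get_obs(); print(o['eef_pos'],o['contact_force'],o['torque'],yaw())
E
```

```text
[ 0.5585064  -0.04359902  0.10546979] [-0.89228517  0.09707599 -0.23581835] [-0.0341698   0.01303516 -0.03709815] -0.06834343305059078
```

View pics/w18.png

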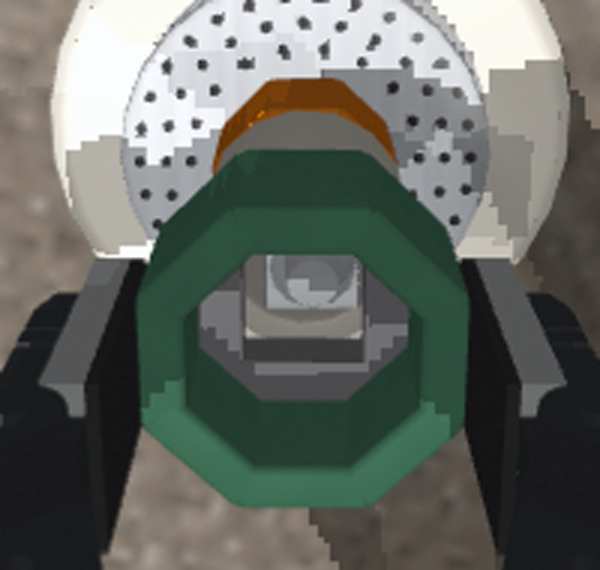

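View pics/s18.png

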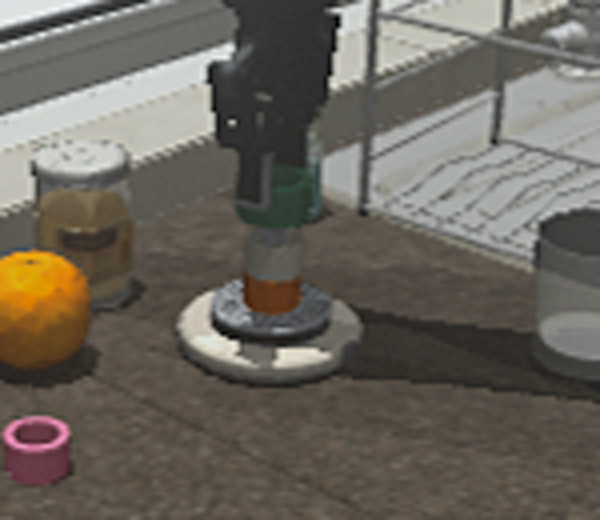

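The head shows through the clamp's hole at (312,280), parallel to its sides and about 1 mm to the right. I'll shift slightly and lower gently.

Request:
{"fn": "play_rows", "kwargs": {"motion": [[[0, 0.0015, 0.006], [0, 0, 0]], [[0, 0.0015, 0.012], [0, 0, 0]], [[0, 0.0015, 0.018], [0, 0, 0]], [[0, 0.0015, 0.024], [0, 0, 0]], [[0, 0.0015, 0.024], [0, 0, 0]]]}}

```text
t: 22.7
eef_pos: [0.5582, -0.0442, 0.0955]
tool_rot: [-0.001, 1.0, -0.001, 0.001]
contact_force: [-0.3, -0.0, -0.6]
gripper_width: 0.523
```

```bash
python3 - <<'E'
from fit import *
c=bot.read_camera('wrist');save('w19',cv2.resize(c['pixels'][160:350,220:420],None,fx=3,fy=3,interpolation=cv2.INTER_CUBIC))
o=bot.get_obs(); print(o['eef_pos'],o['contact_force'],o['torque'],yaw())
E
```

```text
[ 0.55834126 -0.04414251  0.09562258] [ 0.27919515 -0.59329325 -0.5467821 ] [ 0.0138553  -0.01925058  0.05553955] -0.06393260198474914
```

View pics/w19.png

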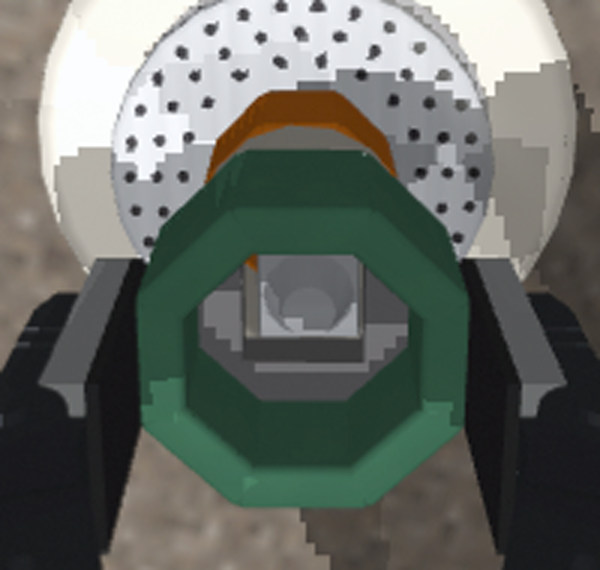

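Request:
{"fn": "play_rows", "kwargs": {"motion": [[[0, 0.001, 0.004], [0, 0, 0]], [[0, 0.001, 0.008], [0, 0, 0]], [[0, 0.001, 0.012], [0, 0, 0]], [[0, 0.001, 0.016], [0, 0, 0]], [[0, 0.001, 0.02], [0, 0, 0]], [[0, 0.001, 0.02], [0, 0, 0]]]}}

```text
t: 23.35
eef_pos: [0.5585, -0.0445, 0.0879]
tool_rot: [-0.001, 1.0, -0.001, 0.001]
contact_force: [-1.4, 0.4, 4.6]
gripper_width: 0.522
```

Contact comes at underside ≈78 mm, which matches the spacer. Now I press against the spring.

Request:
{"fn": "play_rows", "kwargs": {"motion": [[[0, 0, 0.004], [0, 0, 0]], [[0, 0, 0.008], [0, 0, 0]], [[0, 0, 0.011], [0, 0, 0]], [[0, 0, 0.011], [0, 0, 0]]]}}

```text
t: 23.75
eef_pos: [0.5587, -0.0444, 0.0843]
tool_rot: [-0.001, 1.0, -0.001, 0.001]
contact_force: [-2.9, -0.4, 9.6]
gripper_width: 0.519
```

```bash
python3 - <<'E'
from fit import *
o=bot.get_obs(); print(o['eef_pos'],o['contact_force'],o['torque'],yaw(),o['q'].round(2))
s=bot.read_camera('scene'); save('s20',cv2.resize(s['pixels'][130:260,270:420],None,fx=4,fy=4,interpolation=cv2.INTER_CUBIC))
E
```

```text
[ 0.55873027 -0.04443768  0.08426974] [-2.86391385 -0.38126693  9.55023979] [ 0.07464358  0.74285347 -0.01107213] -0.0684130492497718 [ 0.25  0.5  -0.36  1.93  0.25  0.75 -1.82]
```

View pics/s20.png

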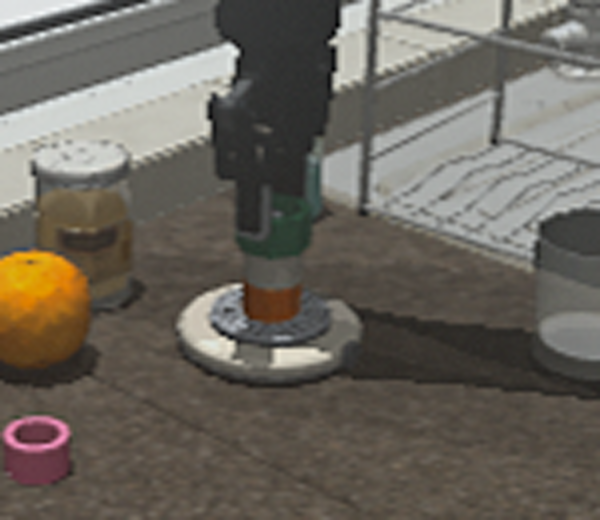

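Request:
{"fn": "play_rows", "kwargs": {"motion": [[[0, 0, 0.003], [0, 0, 0]], [[0, 0, 0.0035], [0, 0, 0]], [[0, 0, 0.0035], [0, 0, 0]]]}}

```text
t: 24.1
eef_pos: [0.5589, -0.0444, 0.0841]
tool_rot: [-0.0, 1.0, -0.001, 0.001]
contact_force: [-4.5, 0.2, 13.5]
gripper_width: 0.519
```

Request:
{"fn": "play_rows", "kwargs": {"motion": [[[0, 0, 0], [0, 0, -0.01]], [[0, 0, 0], [0, 0, -0.02]], [[0, 0, 0], [0, 0, -0.03]], [[0, 0, 0], [0, 0, -0.03]]]}}

```text
t: 24.5
eef_pos: [0.5604, -0.0441, 0.0853]
tool_rot: [-0.0, 0.996, 0.094, 0.003]
contact_force: [-0.1, 0.1, 7.6]
gripper_width: 0.52
```

```bash
python3 - <<'E'
from fit import *
o=bot.get_obs(); print(o['eef_pos'],o['contact_force'],o['torque'],yaw())
E
```

```text
[ 0.56037447 -0.04408142  0.08531505] [-0.05752839  0.08480261  7.61002627] [0.16047471 0.11475554 0.04163723] 10.829591909775123
```

Request:
{"fn": "play_rows", "kwargs": {"motion": [[[0, 0, 0.004], [0, 0, 0]], [[0, 0, 0.008], [0, 0, 0]], [[0, 0, 0.008], [0, 0, 0]]]}}

```text
t: 24.8
eef_pos: [0.561, -0.0439, 0.084]
tool_rot: [0.0, 0.996, 0.094, 0.003]
contact_force: [-5.0, -0.4, 18.7]
gripper_width: 0.521
```

```bash
python3 - <<'E'
from fit import *
o=bot.get_obs(); print(o['eef_pos'],o['contact_force'],o['torque'],yaw())
c=bot.read_camera('wrist');pickle.dump(c,open('w21.pkl','wb'));save('w21',cv2.resize(c['pixels'][160:350,220:420],None,fx=3,fy=3,interpolation=cv2.INTER_CUBIC))
P=cloud(c); R=Rm(o['tool_rot']); Q=(P-o['eef_pos'])@R
hsv=cv2.cvtColor(c['pixels'],cv2.COLOR_RGB2HSV); m=(hsv[:,:,0]>70)&(hsv[:,:,0]<95)&(hsv[:,:,1]>90)&(np.hypot(Q[:,:,0],Q[:,:,1])<.03)
print('clamp rim z',np.percentile(P[m][:,2],[50,80,95,99]))
d=np.hypot(P[:,:,0]-.558,P[:,:,1]+.0445); mm=(d<.009)&(P[:,:,2]>.08); print('head',np.percentile(P[mm][:,2],[5,50,95,99]), mm.sum())
pl=(abs(np.hypot(P[:,:,0]-.558,P[:,:,1]+.0445)-.034)<.004)&(P[:,:,2]<.05)&(P[:,:,2]>.015);print('plate z',np.percentile(P[pl][:,2],[20,50,80]))
E
```

```text
[ 0.56102306 -0.04392476  0.08404457] [-4.98404209 -0.36220973 18.74005835] [0.11751605 1.37546926 0.09977046] 10.834368178646814
clamp rim z [0.09764568 0.09855385 0.09911574 0.09953753]
head [0.08445841 0.09102458 0.09591211 0.09648233] 1185
plate z [0.0248919  0.02541339 0.02596096]
```

View pics/w21.png

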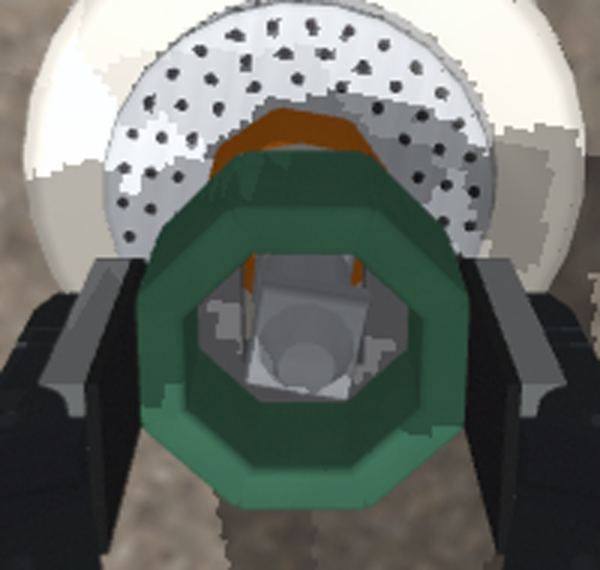

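Rim at 98 mm and plate top at 25.4 mm show the spring fully compressed, with the underside at ≈72 mm. The head is visible, about 10° turned in the hole. I ease off slightly and finish the turn.

Request:
{"fn": "play_rows", "kwargs": {"motion": [[[-0.004, -0.001, 0.001], [0, 0, -0.012]], [[-0.004, -0.001, 0.001], [0, 0, -0.025]], [[-0.004, -0.001, 0.001], [0, 0, -0.038]], [[-0.004, -0.001, 0.001], [0, 0, -0.05]], [[-0.004, -0.001, 0.001], [0, 0, -0.05]]]}}

```text
t: 25.35
eef_pos: [0.5608, -0.0432, 0.0849]
tool_rot: [0.001, 0.968, 0.25, 0.005]
contact_force: [-1.7, 0.2, 8.8]
gripper_width: 0.519
```

```bash
python3 - <<'E'
from fit import *
o=bot.get_obs(); print(o['t'],o['eef_pos'],o['contact_force'],o['torque'],yaw())
c=bot.read_camera('wrist');save('w22',cv2.resize(c['pixels'][160:350,220:420],None,fx=3,fy=3,interpolation=cv2.INTER_CUBIC))
E
```

```text
25.35 [ 0.56077582 -0.04321762  0.08487122] [-1.71220986  0.17317036  8.78592861] [ 0.33127721  0.28705452 -0.00831705] 28.96237202347198
```

View pics/w22.png

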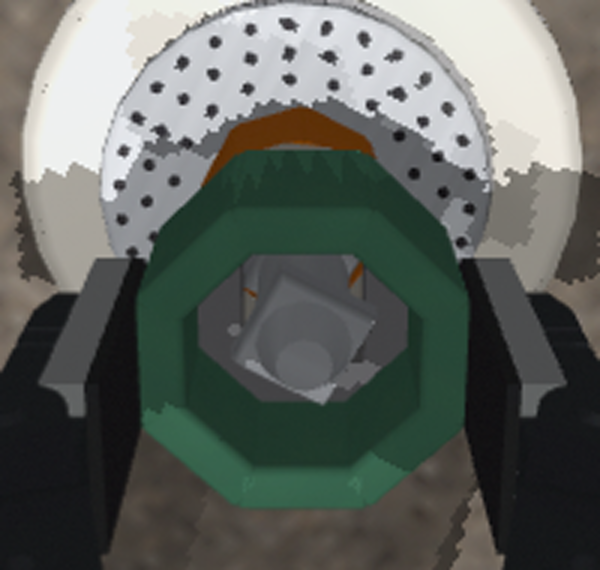

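Request:
{"fn": "play_rows", "kwargs": {"motion": [[[-0.002, -0.002, 0.001], [0, 0, -0.012]], [[-0.002, -0.002, 0.001], [0, 0, -0.025]], [[-0.002, -0.002, 0.001], [0, 0, -0.038]], [[-0.002, -0.002, 0.001], [0, 0, -0.045]], [[-0.002, -0.002, 0.001], [0, 0, -0.045]], [[-0.002, -0.002, 0.001], [0, 0, -0.045]]]}}

```text
t: 26.0
eef_pos: [0.5602, -0.0424, 0.0853]
tool_rot: [0.001, 0.924, 0.383, 0.005]
contact_force: [-2.0, 1.1, 8.0]
gripper_width: 0.525
```

```bash
python3 - <<'E'
from fit import *
o=bot.get_obs(); print(o['t'],o['eef_pos'],o['contact_force'],o['torque'],yaw())
c=bot.read_camera('wrist');save('w23',cv2.resize(c['pixels'][160:350,220:420],None,fx=3,fy=3,interpolation=cv2.INTER_CUBIC))
E
```

```text
26.0 [ 0.56019752 -0.04240707  0.08528941] [-1.9916727   1.06084104  8.04526984] [0.28106036 0.60933479 0.00187892] 45.084388839068104
```

View pics/w23.png

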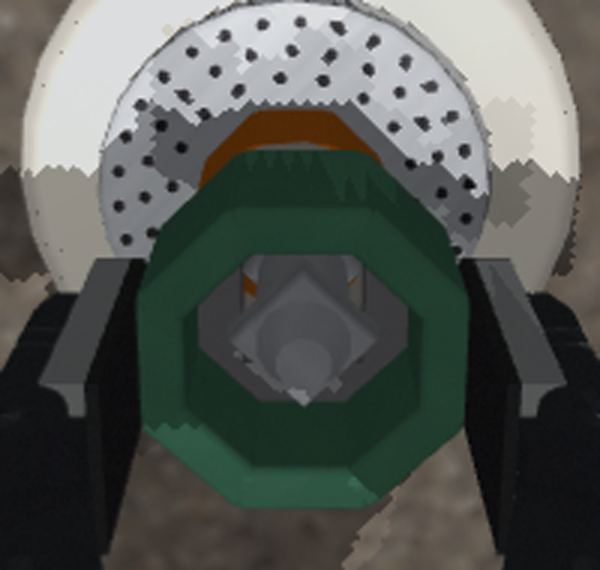

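The head now stands as a diamond (45°) over the floor. I let the spring lift the clamp against the head, then release.

Request:
{"fn": "play_rows", "kwargs": {"motion": [[[0, 0, -0.002], [0, 0, 0]], [[0, 0, -0.004], [0, 0, 0]], [[0, 0, -0.004], [0, 0, 0]]]}}

```text
t: 26.35
eef_pos: [0.5602, -0.0424, 0.0872]
tool_rot: [0.001, 0.924, 0.383, 0.005]
contact_force: [-2.6, -0.6, 6.7]
gripper_width: 0.526
```

Request:
{"fn": "play_rows", "kwargs": {"motion": [[[0, 0, 0], [0, 0, 0]], [[0, 0, 0], [0, 0, 0]], [[0, 0, 0], [0, 0, 0]]], "fingers": 66}}

```text
t: 26.65
eef_pos: [0.5602, -0.0425, 0.087]
tool_rot: [0.001, 0.924, 0.383, 0.005]
contact_force: [-0.1, -0.2, -0.3]
gripper_width: 0.772
```

Request:
{"fn": "play_rows", "kwargs": {"motion": [[[0, 0, -0.05], [0, 0, 0]], [[0, 0, -0.12], [0, 0, 0]], [[0, 0, -0.22], [0, 0, 0]], [[-0.06, 0.06, -0.32], [0, 0, 0]], [[-0.12, 0.12, -0.36], [0, 0, 0]], [[-0.12, 0.12, -0.36], [0, 0, 0]]]}}

```text
t: 27.25
eef_pos: [0.5602, -0.117, 0.2336]
tool_rot: [0.004, 0.925, 0.38, 0.007]
contact_force: [0.0, 0.2, -0.5]
gripper_width: 0.771
```

```bash
python3 - <<'E'
from fit import *
o=bot.get_obs(); print(o['t'],o['eef_pos'],o['contact_force'],yaw())
c=bot.read_camera('wrist');pickle.dump(c,open('w24.pkl','wb'));P=cloud(c); 
u,v=proj(c,[.5585,-.0445,.09])[0].astype(int); print(u,v)
save('w24',cv2.resize(c['pixels'][max(v-70,0):v+70,max(u-80,0):u+80],None,fx=4,fy=4,interpolation=cv2.INTER_CUBIC))
s=bot.read_camera('scene'); save('s24',cv2.resize(s['pixels'][130:260,270:420],None,fx=4,fy=4,interpolation=cv2.INTER_CUBIC)); save('s24f',s['pixels'])
hsv=cv2.cvtColor(c['pixels'],cv2.COLOR_RGB2HSV); m=(hsv[:,:,0]>70)&(hsv[:,:,0]<95)&(hsv[:,:,1]>90)&(np.hypot(P[:,:,0]-.5585,P[:,:,1]+.0445)<.03)
print('rim z',np.percentile(P[m][:,2],[50,80,95,99]))
pl=(abs(np.hypot(P[:,:,0]-.5585,P[:,:,1]+.0445)-.034)<.004)&(P[:,:,2]<.05)&(P[:,:,2]>.015);print('plate z',np.percentile(P[pl][:,2],[20,50,80]))
hd=(np.hypot(P[:,:,0]-.5585,P[:,:,1]+.0445)<.01); print('tip z',P[hd][:,2].max())
E
```

```text
27.25 [ 0.56017228 -0.11699386  0.23364693] [ 0.04480243  0.19240626 -0.53780628] 44.61297460249377
250 124
rim z [0.10153043 0.10221665 0.10284095 0.10332535]
plate z [0.02825301 0.02887159 0.02948346]
tip z 0.09769963983982555
```

View pics/w24.png

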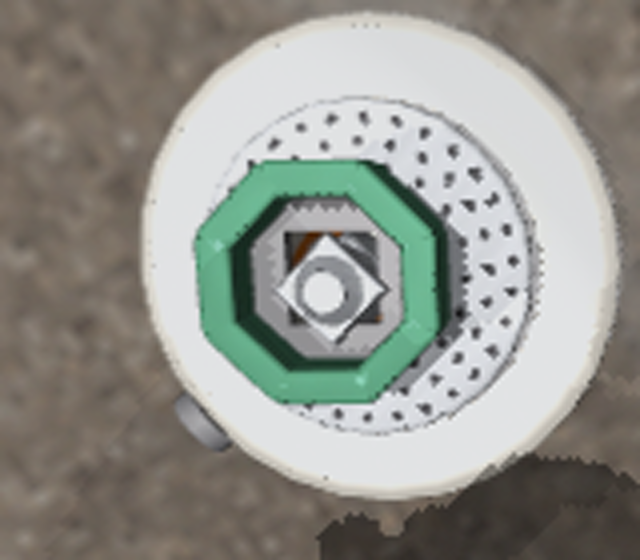

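View pics/s24.png

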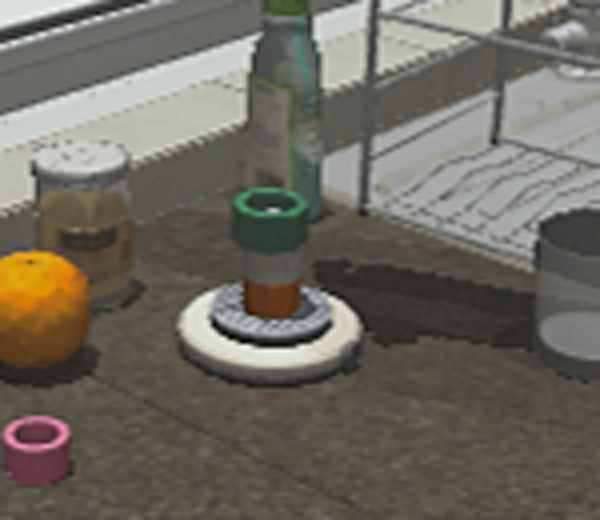

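View pics/s24f.png

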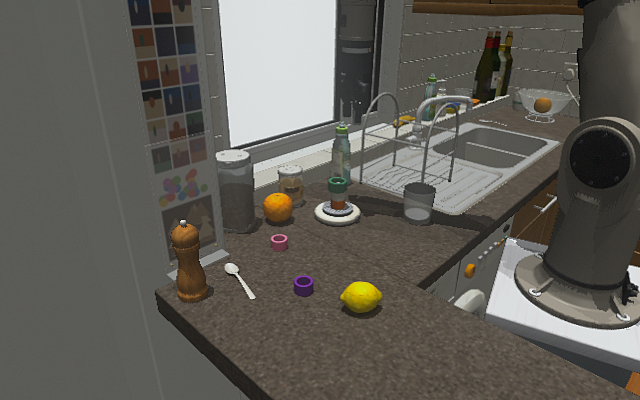

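The clamp is held: head diamond across the hole at (328,292) in the crop, rim 101.5 mm, plate top 28.9 mm (compressed by about 3 mm). Bystanders look unmoved. I'll hand in.

```bash
python3 -c "
from station import bot
print(bot.get_obs()['t'],bot.hand_in())"
```

```text
the job is handed in; nothing more can be done
27.35 None
```

The strainer assembly is on the spindle and held down by the clamp ring. I handed the job in at 27.4 s with the gripper open and clear of everything.

- **Order:** I put the strainer down on the spring pad, then stood the white spacer on its hub. Last, I pressed the green clamp ring down past the head against the spring, turned it 45° and released it.
- **Spindle direction:** I read the square's direction from the wrist camera (in line with the world axes). I then lowered each part gently. Both square holes passed the head with only a newton or two of sideways force, so I did not need to turn the parts to find the fit.
- **Clamp check:** the last wrist view shows the head at 45° across the clamp's square hole. The rim measured about 101.5 mm, so the underside is at about 75.5 mm where 75 mm was expected. The plate top measured 28.9 mm where 28 mm was expected, so the spring is still compressed.
- **Forces:** the largest contact force I read was about 19 N, when the spring reached its hard stop.
- **Other things:** the remaining objects look unmoved in the scene picture; I judged that by eye.
- **Disagreements:** a first estimate of the spindle from the top and scene cameras was about 4–6 mm off the wrist camera's; the wrist camera's value, nudged about 2 mm sideways, proved right. The wrist camera also read the spindle tip about 2.7 mm too high in the last view.

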